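Rotate the reagent kits in the sloped lane

TASK

First take the oldest reagent kit from the low front end of the sloped lane and stand it upright in the steel tray. Then take the new kit out of the white delivery crate and load it the same way up behind the two kits left in the lane, so that all three rest flat on the lane bed one against another, down to the front stop. Never tip a kit over, leave the other two kits in the lane, leave the glassware and dishes where they are, and let everything go at the end.

Things in the scene. Friction and masses are not known exactly. Their poses are not given: they have to be found in the camera images.
- bed: Fixed grey sloped lane. Origin on the bed surface, mid-width, at the foot of the front stop's inner face, 38 mm above the bench. x runs up the slope from front to back (0.38 rad above level), y across, z square to the bed. Smooth: kits slide down by themselves. Front stop at x = 0: 20 mm high, 6 thick. Side rails 14 mm high, 6 thick, 63 mm apart. Kits stand square to the bed, 44 mm side along x.
- lane_back (a point): On the bed surface, mid-width, at the foot of the back plate's inner face (bed x = 142 mm); plate 85 mm high, 6 thick. With three kits (132 mm) the lane is full. Once the front kit is out and two have slid down, the bay here is 54 mm long: no room for a finger before or behind a kit, so hold it by its 58 mm sides, above the rails. Move kits in and out along the bed's z, else they push the next.
- kit_old: Reagent-kit carton, plain brown board, white paper tape over the top, blank white label on both broad faces; 44 mm (x, between broad faces) x 58 mm (y) x 70 mm tall (z), 0.12 to 0.26 kg. Origin at the centre of its underside, z to its top. The oldest: front (low) end of the lane.
- kit_mid: Same carton as kit_old; second in the lane, right behind it.
- kit_last: Same carton as kit_old; third in the lane, at its back (high) end.
- kit_new: Same carton as kit_old; the new one, standing upright in the delivery crate with its x along the crate's x, within 10 mm of the middle.
- crate: White delivery crate, fixed. Origin at the centre of its underside. 140 (x) x 76 (y) x 86 mm high, floor 6 thick. Long side walls (y = +-35 mm, 6 thick, tops 10 mm above the kit) stand 3 mm from the kit's 58 mm sides; end walls 28 mm high, 5 thick. So the kit comes out only by its broad faces, fingers closing along x. Left or right of the lane, tray on the other side; bench on its outer side is free.
- tray: Flat steel tray, fixed to the bench, 160 mm (x) x 140 mm (y), rim 16 mm high, wall and floor 5 mm thick. Origin at the centre of its underside on the bench.
- flask: Bystander: green glass conical flask, 70 mm wide, 90 mm tall, beyond the lane. Origin under its centre.
- jar: Bystander: amber jar with black cap, 56 mm wide, 85 mm tall, beyond the lane. Origin under its centre.
- dishes: Bystander: stack of three clear lidded dishes, 93 mm wide, 43 mm tall, beyond the lane. Origin under its centre.
Not all that is in view belongs to the job. Leave any purple look-alike of the kit_old alone. Leave any purple look-alike of the kit_new alone.

How it is judged:
By the outcome, as a careful person would: the job done as asked, in the order asked, and still so for the second after the job is handed in, with the robot touching nothing.
It also fails if it takes over 69 s, if anything falls off the work surface, if the arm or the gripper's body presses on something with over 40 N, if the wrist force passes 120 N, or if a joint passes its speed limit or range.

ROBOT

A 7-joint arm with a two-finger parallel gripper is mounted at the origin on the work surface. World frame = base frame: x ahead of the robot, y to its left, z up, the work surface at z = 0. Lengths are in m, angles in rad, forces in N, time in s.
With the tool pointing down it reaches from about 0.4 to 0.85 m from the base axis. Payload 10.4 kg.
Tool frame: the origin (TCP) lies at the very end of the fingers, on their centre line; the grasp point (between the pads) lies 19 mm behind it (manip.grip_depth is the distance from the TCP to the grasp point, in m); z points along the fingers, x is the direction in which the jaws open and shut, and the axes are right-handed (so a half turn about z gives the same grasp; the last joint's range is limited). The gripper opens to 85 mm and grips with 20 to 120 N. Pads are 22 mm wide; open, the fingers measure 114 mm over their backs; the gripper's body (76 mm by 85 mm) begins 54 mm behind the grasp point. The pads swing forward as they close: fully open they stand 13 mm farther back than shut.
Start: joints at [-1.179, 0.332, -0.065, 1.46, 0.022, 1.35, -0.088], TCP at [0.252, 0.572, 0.231] pointing down, gripper open.
Joint ranges: [-2.6, 2.6], [-0.5, 2.12], [-1.47, 1.34], [0.16, 2.42], [-1.27, 4.41], [0.06, 2.06], [-2.6, 2.6]. Speed limits (rad/s): [2.22, 2.22, 2.79, 2.79, 3.14, 3.14, 3.14].

INTERFACE

Orientations are given as a unit quaternion [x, y, z, w].
In Python, from workcell import manip, cams gives the robot as it stands. The module is installed in compiled form; this text tells all that it offers.
- The arm moves only by the tool move_arm, never from a script. Its arguments are lists of equal length, an entry for each row: "claw": the opening, from 0 (shut) to 1 (fully open); "dp": the shift along the tool's x, y, z as a fraction of full scale, a list of three; "turn": the turn, a rotation vector about the tool's x, y, z as a fraction of full scale, a list of three. A call has 1 to 8 rows; each row shifts and turns the commanded pose from where the row before left it, along the tool's axes as they then stand; what a row does not reach is not made up. Full scale, the value 1, is 200 mm for a shift and 45 degrees for a turn. A row lasts 1/12 s, in which the tool goes at most 41.7 mm and 7.16 degrees, less where a joint would pass 70% of its speed; a pose out of reach is approached as far as the arm can. A call with a number of a shift or a turn outside -1 to 1 is refused whole. A call with a gripper value outside its range is refused whole. The fingers move at their own pace and stop on an object; "grip_force" is the grip in N (left out, the last holds). Time passes only in rows, so rows that do not move let the fingers close. It gives the time, the measured TCP pose, the force and the opening at its end, in the units of the state.
- manip.get_obs(): the state, without advancing time (a new reading comes with each control period).
- cams.camera(name): name is "scene" or "top" or "wrist"; returns the picture (384x512x3 uint8, red, green, blue); there is no depth.
- cams.camera_info(name): a dict with "fx", "fy", "cx", "cy" (pixels), "dist" ([k1, k2, p1, p2, k3] as OpenCV has them; the pictures are not rectified), "pose" (4x4, takes a point from camera to world coordinates); the wrist camera has in their place "tool_from_camera" (4x4, takes a point from camera to tool coordinates, whose origin is the TCP and whose axes are the tool frame's). Camera axes: x right, y down, z forward; pixel columns grow to the right and rows downward; lengths in m; the calibration is good to about 2 mm. A picture is of the moment at which its call begins: read the wrist's pose just before it. camera_info takes no time and is no camera call.
- manip.hand_in(): hands the job in, once; it reports no verdict.
The state is a dict: "clock": time; "joint_pos": joint angles; "joint_velocities": joint speeds; "tau": joint torques, N m; "position": TCP position; "ee_rot": TCP orientation; "ft_force": force on the tool from outside, world axes, zero at the start; "torque": the same for the moment, N m; "grip_width": opening from 0.0 (shut) to 1.0 (fully open).
Only numpy, scipy, OpenCV 4.12 (cv2) and the standard library are available. Lean on these libraries where they do the work, as an engineer would, in place of code of your own. Each camera call takes 0.05 s, during which the arm holds its last target.

## Working session

There is one attempt and no reset: what is moved stays moved. The work goes in short steps, Python scripts to look and compute and a tool call to move; the robot and the scene stay as the last step left them, time stands still between calls to the robot, and variables do not carry over. Pictures are saved under pics/ and viewed, and the job is handed in when it is done.

Besides the shell and the picture viewer there is one more tool, called after ">>>" as name(argument=value, ...) on one line, values as JSON. move_arm: Moves the arm, as the interface text tells. Shift numbers are shares of 200 mm and turn numbers shares of 45 degrees, none past 1 either way. Its arguments: {"type":"object","properties":{"claw":{"type":"array","items":{"type":"number"}},"dp":{"type":"array","items":{"type":"array","items":{"type":"number"}}},"turn":{"type":"array","items":{"type":"array","items":{"type":"number"}}},"grip_force":{"type":"number"}},"required":["claw","dp","turn"]}

```bash
mkdir -p pics; cat > h.py <<'E'
import numpy as np, cv2
from scipy.spatial.transform import Rotation as R
def cap(n,f):
    from workcell import manip,cams
    o=manip.get_obs(); im=cams.camera(n); cv2.imwrite('pics/%s.png'%f,im[...,::-1]); 
    np.save('pics/%s.npy'%f,np.array(list(o['position'])+list(o['ee_rot'])))
    return im,o
def info(n,f=None):
    from workcell import cams
    i=cams.camera_info(n)
    K=np.array([[i['fx'],0,i['cx']],[0,i['fy'],i['cy']],[0,0,1.]]);d=np.array(i['dist'],float)
    if n=='wrist':
        p=np.load('pics/%s.npy'%f);T=np.eye(4);T[:3,:3]=R.from_quat(p[3:]).as_matrix();T[:3,3]=p[:3]
        T=T@np.array(i['tool_from_camera'])
    else: T=np.array(i['pose'])
    return K,d,T
def rays(n,px,f=None):
    K,d,T=info(n,f)
    u=cv2.undistortPoints(np.array(px,float).reshape(-1,1,2),K,d).reshape(-1,2)
    v=np.c_[u,np.ones(len(u))]@T[:3,:3].T
    return T[:3,3],v/np.linalg.norm(v,axis=1)[:,None]
def onz(n,px,z,f=None):
    c,v=rays(n,px,f); return c+v*((z-c[2])/v[:,2])[:,None]
def tri(obs):
    A=np.zeros((3,3));b=np.zeros(3);L=[]
    for n,px,f in obs:
        c,v=rays(n,[px],f);P=np.eye(3)-np.outer(v[0],v[0]);A+=P;b+=P@c;L.append((P,c))
    x=np.linalg.solve(A,b); return x,[np.linalg.norm(P@(x-c)) for P,c in L]
def proj(n,pts,f=None):
    K,d,T=info(n,f);Ti=np.linalg.inv(T)
    return cv2.projectPoints(np.array(pts,float).reshape(-1,3),cv2.Rodrigues(Ti[:3,:3])[0],Ti[:3,3],K,d)[0].reshape(-1,2)
E
python3 - <<'E'
from h import *
for n in('scene','top','wrist'):
    cap(n,n+'0'); K,d,T=info(n,n+'0'); print(n,K[0,0],d,T.round(3).tolist())
from workcell import manip;print(manip.get_obs(),manip.grip_depth)
E
```

```text
scene 380.4406310047175 [-0.12098372  0.          0.          0.          0.        ] [[0.905, 0.291, -0.31, 0.906], [0.425, -0.615, 0.665, -0.653], [0.003, -0.733, -0.68, 0.775], [0.0, 0.0, 0.0, 1.0]]
top 451.3480459336031 [-0.05561704  0.          0.          0.          0.        ] [[0.008, -0.982, 0.188, 0.419], [-1.0, -0.007, 0.008, 0.005], [-0.007, -0.189, -0.982, 1.048], [0.0, 0.0, 0.0, 1.0]]
wrist 283.6783286376366 [-0.05551868  0.          0.          0.          0.        ] [[0.404, 0.879, 0.253, 0.189], [0.915, -0.388, -0.113, 0.6], [-0.001, 0.277, -0.961, 0.373], [0.0, 0.0, 0.0, 1.0]]
{'clock': 0.15, 'joint_pos': array([-1.17863407,  0.33269437, -0.06470156,  1.46071027,  0.02161175,
        1.34991956, -0.08853347]), 'joint_velocities': array([ 0.00027561, -0.00271943,  0.00118815, -0.00437087, -0.00017466,
        0.00063468, -0.00036867]), 'tau': array([ 7.81504314e-04, -6.25827599e+01,  4.92809038e-02, -3.91852713e+01,
        1.62362179e-02,  7.38093368e-03,  4.48176741e-05]), 'position': array([0.25174989, 0.57175631, 0.23073711]), 'ee_rot': array([ 8.37551239e-01,  5.46358539e-01, -4.17953081e-04,  3.05848454e-04]), 'ft_force': array([-0.27153305,  0.36298366,  0.2430063 ]), 'torque': array([-0.04990953,  0.00741138, -0.00407059]), 'grip_width': 0.9988663396549666} 0.0187
```

View pics/scene0.png

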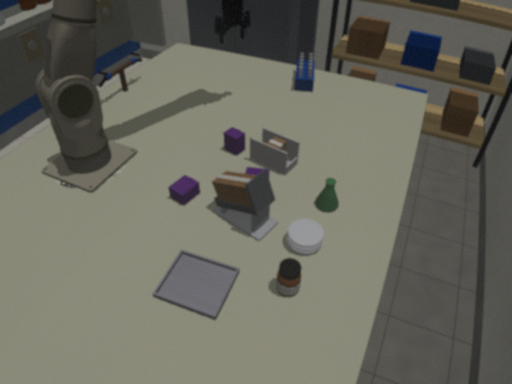

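View pics/top0.png

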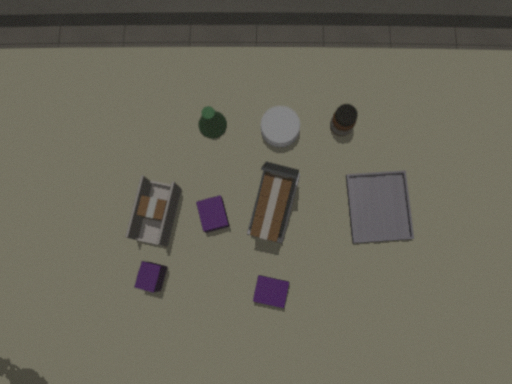

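View pics/wrist0.png

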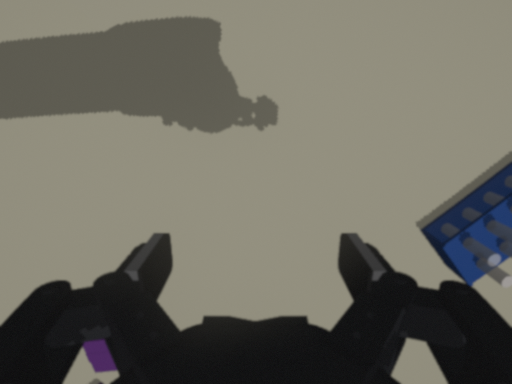

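```bash
python3 - <<'E'
import cv2
a=cv2.imread('pics/scene0.png')[110:320,150:350];b=cv2.imread('pics/top0.png')[150:310,120:420]
cv2.imwrite('pics/s0c.png',cv2.convertScaleAbs(cv2.resize(a,None,fx=2.8,fy=2.8,interpolation=2),alpha=1.5));cv2.imwrite('pics/t0c.png',cv2.convertScaleAbs(cv2.resize(b,None,fx=2.66,fy=2.66,interpolation=2),alpha=1.5))
E
```

```text
(no output)
```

View pics/s0c.png

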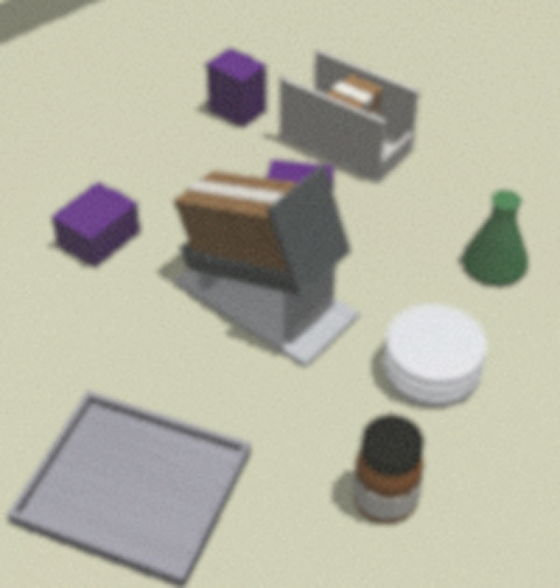

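View pics/t0c.png

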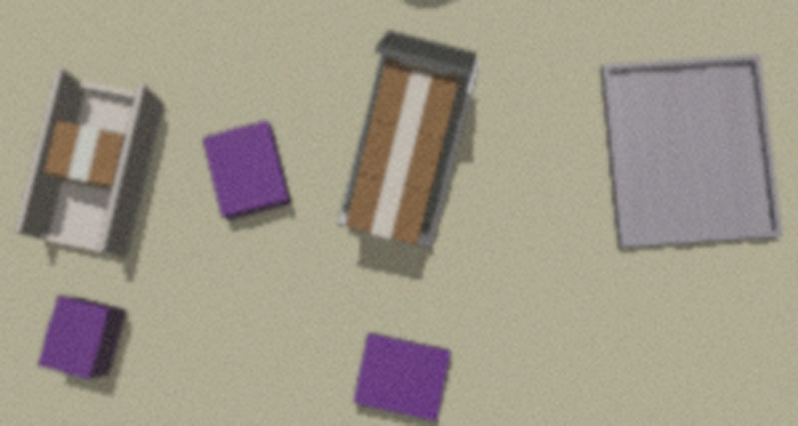

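```bash
python3 - <<'E'
from h import *
c=lambda L:[(120+u/2.66,150+v/2.66) for u,v in L]
a=onz('top',c([(347,228),(418,243)]),.103);b=onz('top',c([(385,65),(462,80)]),.152)
print('lane front',a.round(3),'back',b.round(3))
d=b.mean(0)-a.mean(0);print('dir',d,np.degrees(np.arctan2(d[1],d[0])),np.linalg.norm(d))
print('crate kit',onz('top',c([(55,122),(122,135),(110,187),(45,173)]),.076).round(3))
print('crate walltops',onz('top',c([(62,72),(145,88),(105,252),(22,232)]),.086).round(3))
print('tray',onz('top',c([(603,67),(758,57),(778,238),(622,250)]),.016).round(3))
print('purple',onz('top',c([(246,168),(402,378)]),.03).round(3),onz('top',c([(85,335)]),.07).round(3))
# scene check front top corner: s0c /2.8
s=lambda u,v:(150+u/2.8,110+v/2.8)
t=lambda u,v:c([(u,v)])[0]
print('front right top',tri([('scene',s(188,205),None),('top',t(418,243),None)]))
print('front left top',tri([('scene',s(210,172),None),('top',t(347,228),None)]))
E
```

```text
lane front [[ 0.494  0.043  0.103]
 [ 0.483 -0.012  0.103]] back [[ 0.614  0.014  0.152]
 [ 0.603 -0.044  0.152]]
dir [ 0.12047913 -0.0306935   0.049     ] -14.292745658890771 0.13363499098845866
crate kit [[0.581 0.287 0.076]
 [0.571 0.231 0.076]
 [0.528 0.239 0.076]
 [0.539 0.293 0.076]]
crate walltops [[0.621 0.281 0.086]
 [0.608 0.211 0.086]
 [0.474 0.238 0.086]
 [0.49  0.306 0.086]]
tray [[ 0.644 -0.176  0.016]
 [ 0.654 -0.314  0.016]
 [ 0.494 -0.323  0.016]
 [ 0.484 -0.188  0.016]]
purple [[ 0.55   0.134  0.03 ]
 [ 0.376 -0.001  0.03 ]] [[0.409 0.255 0.07 ]]
front right top (array([ 0.48999775, -0.00778496,  0.09606767]), [np.float64(0.008281051357850715), np.float64(0.008281051357850674)])
front left top (array([0.4947943 , 0.04399001, 0.10116602]), [np.float64(0.0008032296262852794), np.float64(0.0008032296262853071)])
```

```bash
cat >> h.py <<'E'
def frame(yaw,tilt,flip=False):
    "tool x yaw (deg) in world, pointing down, then turned about tool x by tilt rad"
    c,s=np.cos(np.radians(yaw)),np.sin(np.radians(yaw))
    M=np.array([[c,s,0],[s,-c,0],[0,0,-1.]])
    return M@R.from_rotvec([tilt,0,0]).as_matrix()
def plan(p1,M1,p0=None,M0=None,n=None):
    if p0 is None:
        from workcell import manip;o=manip.get_obs();p0=o['position'];M0=R.from_quat(o['ee_rot']).as_matrix()
    rv=R.from_matrix(M0.T@M1).as_rotvec(); d=M0.T@(np.array(p1)-p0)
    if n is None: n=int(max(np.ceil(np.linalg.norm(d)/.033),np.ceil(np.degrees(np.linalg.norm(rv))/6),1))
    A=sum(R.from_rotvec(rv*k/n).as_matrix() for k in range(n))
    x=np.linalg.solve(A,d)
    print('rows',n,'dp',(x/.2).round(4).tolist(),'turn',(rv/n/np.radians(45)).round(4).tolist(),'dist mm',round(np.linalg.norm(d)*1e3,1))
E
python3 - <<'E'
from h import *
plan([.42,.20,.26],frame(78,0)); 
plan([.473,.019,.215],frame(78,-.38),np.array([.42,.20,.26]),frame(78,0))
E
```

```text
rows 13 dp [-0.1156, 0.1066, -0.0112] turn [-0.0, 0.0001, -0.0201] dist mm 409.1
rows 6 dp [-0.1384, 0.0681, 0.0491] turn [-0.0806, 0.0, 0.0] dist mm 193.9
```

>>> move_arm(claw=[1, 1, 1, 1, 1, 1, 1, 1], dp=[[-0.116, 0.107, -0.011], [-0.116, 0.107, -0.011], [-0.116, 0.107, -0.011], [-0.116, 0.107, -0.011], [-0.116, 0.107, -0.011], [-0.116, 0.107, -0.011], [-0.116, 0.107, -0.011], [-0.116, 0.107, -0.011]], turn=[[0, 0, -0.02], [0, 0, -0.02], [0, 0, -0.02], [0, 0, -0.02], [0, 0, -0.02], [0, 0, -0.02], [0, 0, -0.02], [0, 0, -0.02]])

```text
clock: 0.82
position: [0.3469, 0.3366, 0.2489]
ee_rot: [0.801, 0.598, -0.0, -0.0]
ft_force: [1.1, 0.2, 0.3]
grip_width: 0.998
```

>>> move_arm(claw=[1, 1, 1, 1, 1], dp=[[-0.116, 0.107, -0.011], [-0.116, 0.107, -0.011], [-0.116, 0.107, -0.011], [-0.116, 0.107, -0.011], [-0.116, 0.107, -0.011]], turn=[[0, 0, -0.02], [0, 0, -0.02], [0, 0, -0.02], [0, 0, -0.02], [0, 0, -0.02]])

```text
clock: 1.23
position: [0.4209, 0.1972, 0.26]
ee_rot: [0.777, 0.629, 0.0, -0.0]
ft_force: [1.8, 1.3, 0.0]
grip_width: 1.001
```

>>> move_arm(claw=[1, 1, 1, 1, 1, 1, 1], dp=[[-0.138, 0.068, 0.049], [-0.138, 0.068, 0.049], [-0.138, 0.068, 0.049], [-0.138, 0.068, 0.049], [-0.138, 0.068, 0.049], [-0.138, 0.068, 0.049], [0, 0, 0]], turn=[[-0.0806, 0, 0], [-0.0806, 0, 0], [-0.0806, 0, 0], [-0.0806, 0, 0], [-0.0806, 0, 0], [-0.0806, 0, 0], [0, 0, 0]])

```text
clock: 1.82
position: [0.4722, 0.0131, 0.2131]
ee_rot: [0.765, 0.616, 0.118, 0.148]
ft_force: [-0.1, -0.5, -0.7]
grip_width: 0.999
```

```bash
python3 - <<'E'
from h import *
im,o=cap('wrist','w1');print(o['position'],R.from_quat(o['ee_rot']).as_matrix().round(3),o['joint_pos'].round(2),o['clock'])
cv2.imwrite('pics/w1b.png',cv2.convertScaleAbs(cv2.resize(im[...,::-1],(800,600),interpolation=2),alpha=1.4))
E
```

```text
[0.4722041  0.01308493 0.21313584] [[ 0.214  0.907  0.363]
 [ 0.977 -0.198 -0.08 ]
 [-0.001  0.372 -0.928]] [-0.62 -0.31  0.31  2.18  0.35  0.94  0.89] 1.8167
```

View pics/w1b.png

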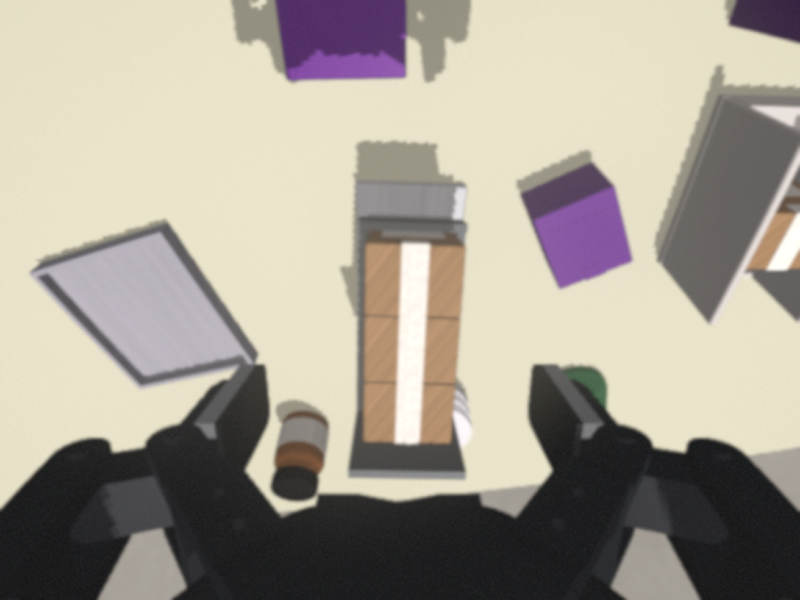

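>>> move_arm(claw=[1, 1, 1], dp=[[0.15, 0, 0], [0.15, 0, 0], [0, 0, 0]], turn=[[0, 0, 0], [0, 0, 0], [0, 0, 0]])

```text
clock: 2.12
position: [0.4864, 0.083, 0.2155]
ee_rot: [0.762, 0.62, 0.12, 0.146]
ft_force: [-0.9, 0.9, 0.2]
grip_width: 1.006
```

```bash
python3 - <<'E'
from h import *
im,o=cap('wrist','w2');print(o['position'],np.abs(o['joint_velocities']).max())
for f in('w1','w2'):
    b=cv2.imread('pics/%s.png'%f)
    h=cv2.cvtColor(b,cv2.COLOR_BGR2HSV)
    m=((h[...,0]>5)&(h[...,0]<18)&(h[...,1]>85)&(h[...,2]>60)).astype(np.uint8)*255
    cs,_=cv2.findContours(m,cv2.RETR_EXTERNAL,cv2.CHAIN_APPROX_NONE)
    for c in cs:
        if cv2.contourArea(c)>300: print(f,cv2.contourArea(c),cv2.boundingRect(c))
b=cv2.imread('pics/w2.png');cv2.imwrite('pics/w2b.png',cv2.convertScaleAbs(cv2.resize(b,(800,600),interpolation=2),alpha=1.4))
E
```

```text
[0.48635805 0.08295549 0.2154599 ] 0.08831724319560448
w1 366.0 (176, 283, 30, 20)
w1 2224.0 (270, 157, 27, 127)
w1 2356.5 (233, 155, 22, 128)
w1 354.0 (480, 132, 28, 40)
w2 2459.5 (196, 156, 22, 126)
w2 1714.0 (155, 154, 25, 127)
w2 469.0 (410, 134, 27, 38)
w2 555.0 (441, 126, 31, 47)
```

View pics/w2b.png

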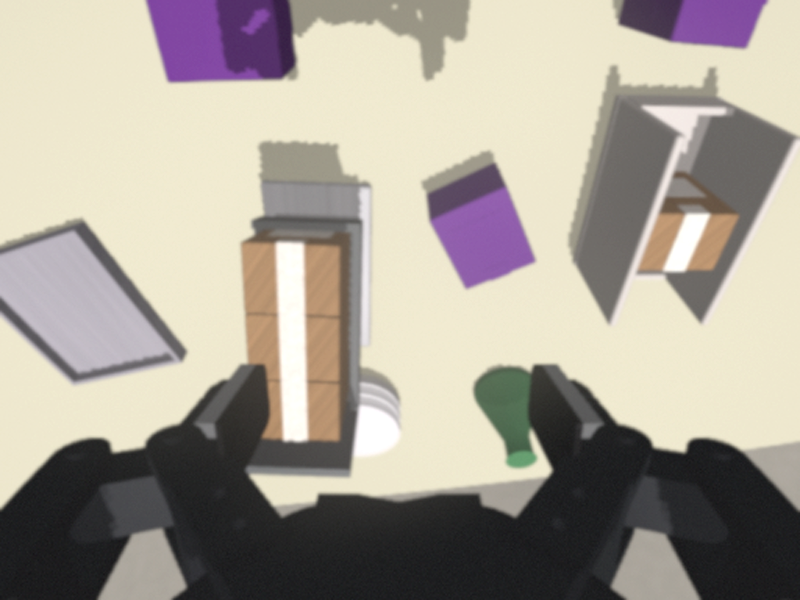

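```bash
python3 - <<'E'
from h import *
k=.64
P={'tapeF-':((401,241),(276,242)),'tapeF+':((431,241),(303,242)),'tapeB-':((395,444),(283,441)),'tapeB+':((420,443),(308,440)),
'FL':((365,239),(242,243)),'FR':((465,241),(341,239)),'BR':((452,443),(340,441)),'s1L':((364,316),(246,314)),'s1R':((459,318),(341,317)),'s2R':((455,382),(341,381)),'s2L':((363,382),(250,381))}
for n,(a,b) in P.items():
    A=((a[0]+.5)*k-.5,(a[1]+.5)*k-.5);B=((b[0]+.5)*k-.5,(b[1]+.5)*k-.5)
    x,e=tri([('wrist',A,'w1'),('wrist',B,'w2')]);print(n,x.round(4),np.round(e,4))
E
```

```text
tapeF- [0.4868 0.011  0.104 ] [0.0006 0.0006]
tapeF+ [0.4877 0.0278 0.1083] [0.0005 0.0005]
tapeB- [ 0.6028 -0.0183  0.1557] [0. 0.]
tapeB+ [ 0.6065 -0.0026  0.1547] [0.0001 0.0001]
FL [ 0.4832 -0.0092  0.1021] [0.0015 0.0015]
FR [0.4959 0.0467 0.1   ] [0.0004 0.0004]
BR [0.6119 0.0175 0.1544] [0.0001 0.0001]
s1L [ 0.5242 -0.0199  0.1181] [0. 0.]
s1R [0.5398 0.0356 0.1163] [0.0001 0.0001]
s2R [0.5778 0.0262 0.1334] [0.0002 0.0002]
s2L [ 0.5649 -0.0307  0.1341] [0.0006 0.0006]
```

```bash
cat >> h.py <<'E'
O=np.array([.515,.012,.038]);YL=-14.
def bedframe():
    c,s=np.cos(np.radians(YL)),np.sin(np.radians(YL));C,S=np.cos(.38),np.sin(.38)
    return np.array([C*c,C*s,S]),np.array([-s,c,0]),np.array([-S*c,-S*s,C])
def bed(x,y,z):
    u,v,n=bedframe(); return O+x*u+y*v+z*n
def st():
    from workcell import manip;o=manip.get_obs();return o
E
python3 - <<'E'
from h import *
F=frame(76,-.38);print(F[:,2],bedframe()[2])
print(bed(.022,0,.105));plan(bed(.022,0,.105),F)
plan(bed(.022,0,.025),F,bed(.022,0,.105),F)
E
```

```text
[ 0.35990255 -0.08973378 -0.92866464] [-0.35990255  0.08973378  0.92866464]
[0.49703398 0.01647943 0.14367004]
rows 3 dp [-0.1001, -0.0059, 0.1258] turn [-0.0003, -0.0059, 0.0152] dist mm 96.5
rows 3 dp [-0.0, -0.0, 0.1333] turn [0.0, 0.0, 0.0] dist mm 80.0
```

>>> move_arm(claw=[1, 1, 1, 1, 1], dp=[[-0.1, -0.006, 0.126], [-0.1, -0.006, 0.126], [-0.1, -0.006, 0.126], [0, 0, 0], [0, 0, 0]], turn=[[0, -0.006, 0.015], [0, -0.006, 0.015], [0, -0.006, 0.015], [0, 0, 0], [0, 0, 0]])

```text
clock: 2.58
position: [0.4958, 0.0119, 0.1423]
ee_rot: [0.776, 0.602, 0.114, 0.149]
ft_force: [-0.2, -0.2, 1.0]
grip_width: 0.995
```

```bash
python3 - <<'E'
from h import *
F=frame(76,-.38);plan(bed(.022,0,.105),F,n=1)
plan(bed(.022,0,.025),F,n=4)
im,o=cap('wrist','w3');cv2.imwrite('pics/w3b.png',cv2.convertScaleAbs(cv2.resize(im[...,::-1],(800,600),interpolation=2),alpha=1.4))
E
```

```text
rows 1 dp [0.0237, 0.0028, -0.0061] turn [-0.0036, 0.0046, -0.0068] dist mm 4.9
rows 4 dp [0.0062, 0.0009, 0.0985] turn [-0.0009, 0.0012, -0.0017] dist mm 78.9
```

View pics/w3b.png

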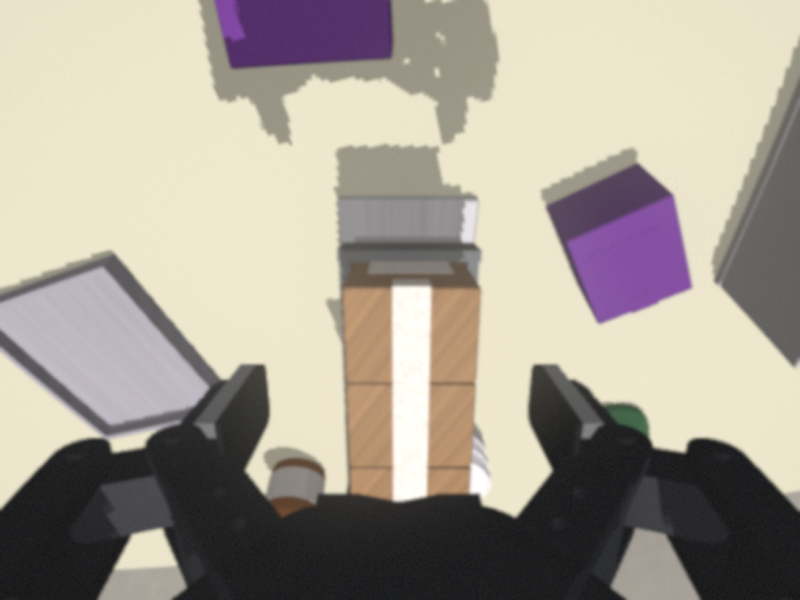

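>>> move_arm(claw=[1, 1, 1, 1, 1, 1], dp=[[0.0237, 0.003, 0], [0, 0, 0.1], [0, 0, 0.1], [0, 0, 0.1], [0, 0, 0.085], [0, 0, 0]], turn=[[-0.0036, 0.0046, -0.0068], [0, 0, 0], [0, 0, 0], [0, 0, 0], [0, 0, 0], [0, 0, 0]])

```text
clock: 3.13
position: [0.5262, 0.0115, 0.0706]
ee_rot: [0.773, 0.606, 0.117, 0.149]
ft_force: [-0.6, 0.0, 0.1]
grip_width: 0.999
```

```bash
python3 - <<'E'
from h import *
plan(bed(.022,0,.025),frame(76,-.38),n=1); print(st()['joint_pos'].round(2),st()['joint_velocities'].round(2))
im,o=cap('wrist','w4');cv2.imwrite('pics/w4b.png',cv2.convertScaleAbs(cv2.resize(im[...,::-1],(800,600),interpolation=2),alpha=1.4))
E
```

```text
rows 1 dp [-0.0109, -0.0014, 0.0058] turn [0.0011, -0.0017, 0.0045] dist mm 2.5
[-0.6   0.05  0.39  2.23  0.28  0.54  0.9 ] [-0.   -0.06 -0.01 -0.01  0.03  0.09 -0.03]
```

View pics/w4b.png

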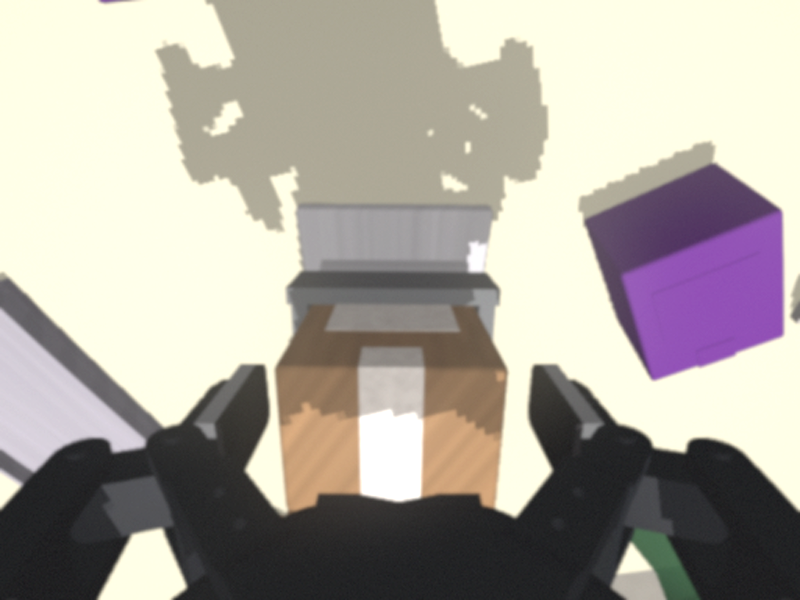

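>>> move_arm(claw=[1, 0, 0, 0, 0, 0, 0, 0], dp=[[-0.011, 0, 0.005], [0, 0, 0], [0, 0, 0], [0, 0, 0], [0, 0, 0], [0, 0, 0], [0, 0, 0], [0, 0, 0]], turn=[[0, 0, 0.004], [0, 0, 0], [0, 0, 0], [0, 0, 0], [0, 0, 0], [0, 0, 0], [0, 0, 0], [0, 0, 0]], grip_force=40)

```text
clock: 3.85
position: [0.5266, 0.0088, 0.0725]
ee_rot: [0.774, 0.604, 0.119, 0.149]
ft_force: [-4.5, 1.5, 9.2]
grip_width: 0.678
```

```bash
python3 - <<'E'
from h import *
o=st();print(o['grip_width']*85,o['ft_force'],o['position']);F=frame(76,-.38);plan(bed(.022,0,.025),F,n=1)
plan(bed(.022,0,.025)+.13*bedframe()[2],F,n=6)
E
```

```text
57.61418280466985 [-4.49432762  1.48080525  9.18356852] [0.52657661 0.00875646 0.07246823]
rows 1 dp [0.0017, -0.0098, 0.0127] turn [0.0049, -0.0042, -0.0026] dist mm 3.2
rows 6 dp [0.0005, -0.0014, -0.1062] turn [0.0008, -0.0007, -0.0004] dist mm 127.5
```

>>> move_arm(claw=[0, 0, 0, 0, 0, 0, 0, 0], dp=[[0, 0, -0.05], [0, 0, -0.08], [0, 0, -0.1], [0, 0, -0.1], [0, 0, -0.1], [0, 0, -0.1], [0, 0, -0.1], [0, 0, 0]], turn=[[0, 0, 0], [0, 0, 0], [0, 0, 0], [0, 0, 0], [0, 0, 0], [0, 0, 0], [0, 0, 0], [0, 0, 0]])

```text
clock: 4.52
position: [0.4809, 0.0202, 0.1919]
ee_rot: [0.774, 0.604, 0.121, 0.15]
ft_force: [1.2, 0.2, -2.2]
grip_width: 0.677
```

```bash
python3 - <<'E'
from h import *
o=st();print(o['grip_width']*85,o['ft_force'],o['position'],o['joint_pos'].round(2))
im,_=cap('scene','s2');cv2.imwrite('pics/s2b.png',cv2.convertScaleAbs(cv2.resize(im[100:330,120:370,::-1],(750,690)[:2],interpolation=2)[:600],alpha=1.4))
E
```

```text
57.571580621503365 [ 1.24366183  0.16466805 -2.19980236] [0.48094727 0.0202037  0.19192158] [-0.62 -0.26  0.31  2.2   0.35  0.88  0.83]
```

View pics/s2b.png

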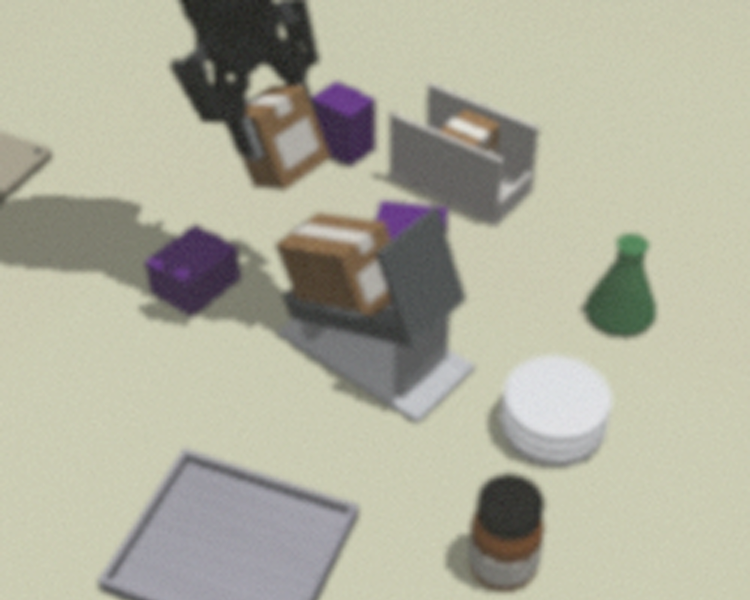

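```bash
python3 - <<'E'
from h import *
s=lambda u,v:(150+u/2.8,110+v/2.8)
t=lambda u,v:(120+u/2.66,150+v/2.66)
for a,b in (((90,395),(622,250)),((250,447),(603,67)),((185,583),(758,57)),((12,517),(778,238))):
    print(tri([('scene',s(*a),None),('top',t(*b),None)]))
plan([.49,-.22,.20],frame(85,0))
plan([.565,-.25,.06],frame(85,0),np.array([.49,-.22,.20]),frame(85,0),n=6)
E
```

```text
(array([ 0.48696024, -0.1874183 ,  0.00960058]), [np.float64(0.00365177090719426), np.float64(0.0036517709071942936)])
(array([ 0.64604889, -0.17593618,  0.01162333]), [np.float64(0.001708658489500987), np.float64(0.0017086584895010277)])
(array([ 0.65706349, -0.31397728,  0.01047269]), [np.float64(0.0025690643760989426), np.float64(0.0025690643760990857)])
(array([ 0.49743775, -0.32372216,  0.00832458]), [np.float64(0.003142064669306336), np.float64(0.0031420646693064566)])
rows 8 dp [-0.1469, 0.0326, 0.0011] turn [0.0613, 0.004, -0.0249] dist mm 240.4
rows 6 dp [-0.0195, 0.0644, 0.1167] turn [0.0, 0.0, 0.0] dist mm 161.6
```

>>> move_arm(claw=[0, 0, 0, 0, 0, 0, 0, 0], dp=[[-0.147, 0.033, 0.001], [-0.147, 0.033, 0.001], [-0.147, 0.033, 0.001], [-0.147, 0.033, 0.001], [-0.147, 0.033, 0.001], [-0.147, 0.033, 0.001], [-0.147, 0.033, 0.001], [-0.147, 0.033, 0.001]], turn=[[0.061, 0.004, -0.025], [0.061, 0.004, -0.025], [0.061, 0.004, -0.025], [0.061, 0.004, -0.025], [0.061, 0.004, -0.025], [0.061, 0.004, -0.025], [0.061, 0.004, -0.025], [0.061, 0.004, -0.025]])

```text
clock: 5.23
position: [0.49, -0.2223, 0.1985]
ee_rot: [0.737, 0.676, -0.002, -0.0]
ft_force: [0.6, -0.8, -1.6]
grip_width: 0.674
```

```bash
python3 - <<'E'
from h import *
print(st()['position'],st()['joint_pos'].round(2),R.from_quat(st()['ee_rot']).as_matrix().round(3).tolist())
plan([.565,-.25,.055],frame(85,0),n=7)
E
```

```text
[ 0.49003194 -0.22231853  0.19850135] [-0.43  0.21  0.88  1.77 -0.16  1.24  1.98] [[0.086, 0.996, -0.003], [0.996, -0.086, -0.002], [-0.002, -0.003, -1.0]]
rows 7 dp [-0.0149, 0.0552, 0.1024] turn [-0.0005, 0.0004, 0.0003] dist mm 164.3
```

>>> move_arm(claw=[0, 0, 0, 0, 0, 0, 0, 0], dp=[[-0.015, 0.055, 0.102], [-0.015, 0.055, 0.102], [-0.015, 0.055, 0.102], [-0.015, 0.055, 0.102], [-0.015, 0.055, 0.102], [-0.015, 0.055, 0.102], [-0.015, 0.055, 0.102], [0, 0, 0]], turn=[[0, 0, 0], [0, 0, 0], [0, 0, 0], [0, 0, 0], [0, 0, 0], [0, 0, 0], [0, 0, 0], [0, 0, 0]])

```text
clock: 5.9
position: [0.5633, -0.2484, 0.0506]
ee_rot: [0.737, 0.676, -0.004, -0.002]
ft_force: [-0.4, 0.6, -2.9]
grip_width: 0.674
```

```bash
python3 - <<'E'
from h import *
o=st();print(o['position'],o['ft_force'],o['joint_pos'].round(2),R.from_quat(o['ee_rot']).as_matrix().round(3).tolist())
plan([.565,-.25,.034],frame(85,0),n=4)
E
```

```text
[ 0.56333387 -0.24836536  0.05063797] [-0.42452967  0.64444507 -2.88214679] [-0.23  0.58  0.74  1.7  -0.43  1.04  2.15] [[0.087, 0.996, -0.008], [0.996, -0.087, -0.002], [-0.003, -0.008, -1.0]]
rows 4 dp [-0.0018, 0.0024, 0.0208] turn [-0.0025, 0.001, 0.0001] dist mm 16.8
```

>>> move_arm(claw=[0, 0, 0, 0, 0], dp=[[0, 0, 0.025], [0, 0, 0.025], [0, 0, 0.015], [0, 0, 0], [0, 0, 0]], turn=[[-0.01, 0.004, 0], [0, 0, 0], [0, 0, 0], [0, 0, 0], [0, 0, 0]])

```text
clock: 6.32
position: [0.5647, -0.2487, 0.0436]
ee_rot: [0.737, 0.676, 0.003, 0.002]
ft_force: [0.6, -0.6, -2.6]
grip_width: 0.672
```

>>> move_arm(claw=[0, 0, 0], dp=[[0, 0, 0.01], [0, 0, 0], [0, 0, 0]], turn=[[0, 0, 0], [0, 0, 0], [0, 0, 0]])

```text
clock: 6.57
position: [0.5648, -0.2488, 0.0412]
ee_rot: [0.737, 0.676, 0.003, 0.002]
ft_force: [-0.0, 0.1, -1.8]
grip_width: 0.673
```

>>> move_arm(claw=[0, 0, 0, 0], dp=[[0, 0, 0.015], [0, 0, 0.01], [0, 0, 0], [0, 0, 0]], turn=[[0, 0, 0], [0, 0, 0], [0, 0, 0], [0, 0, 0]])

```text
clock: 6.9
position: [0.5646, -0.2488, 0.0357]
ee_rot: [0.737, 0.676, 0.002, 0.002]
ft_force: [-0.4, 0.2, -1.3]
grip_width: 0.673
```

>>> move_arm(claw=[0, 0, 0], dp=[[0, 0, 0.008], [0, 0, 0], [0, 0, 0]], turn=[[0, 0, 0], [0, 0, 0], [0, 0, 0]])

```text
clock: 7.15
position: [0.5647, -0.2488, 0.0343]
ee_rot: [0.737, 0.676, 0.002, 0.002]
ft_force: [-0.0, 0.2, -2.7]
grip_width: 0.677
```

>>> move_arm(claw=[0, 0, 0], dp=[[0, 0, 0.008], [0, 0, 0], [0, 0, 0]], turn=[[0, 0, 0], [0, 0, 0], [0, 0, 0]])

```text
clock: 7.4
position: [0.5647, -0.2488, 0.0328]
ee_rot: [0.737, 0.676, 0.002, 0.002]
ft_force: [-0.8, 0.1, -1.7]
grip_width: 0.674
```

```bash
python3 - <<'E'
from h import *
o=st();print(o['position'],o['ft_force'])
im,_=cap('scene','s3');cv2.imwrite('pics/s3b.png',cv2.convertScaleAbs(cv2.resize(im[200:330,120:290,::-1],(765,585),interpolation=2),alpha=1.4))
E
```

```text
[ 0.56472936 -0.24881757  0.03277586] [-0.78613685  0.12296902 -1.66672807]
```

View pics/s3b.png

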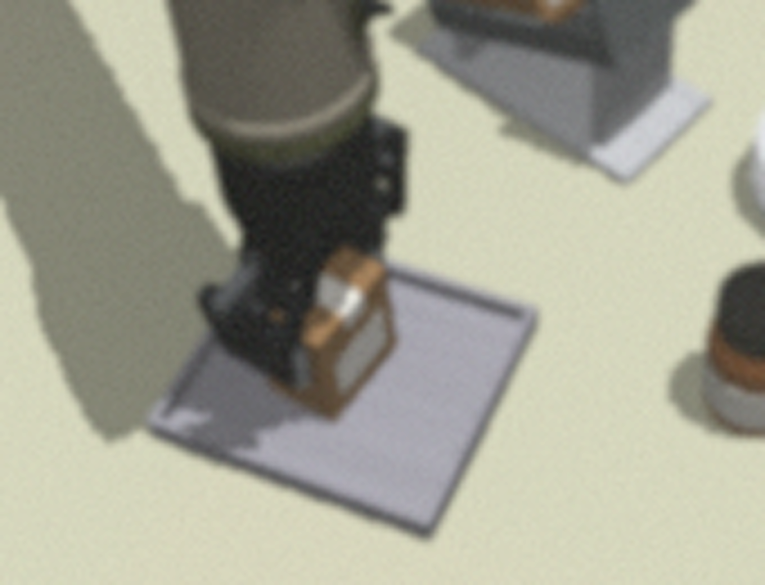

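Kit hangs upright over the tray, just off the floor; still no contact. Lower in small steps.

>>> move_arm(claw=[0, 0, 0], dp=[[0, 0, 0.008], [0, 0, 0], [0, 0, 0]], turn=[[0, 0, 0], [0, 0, 0], [0, 0, 0]])

```text
clock: 7.7
position: [0.5656, -0.249, 0.0323]
ee_rot: [0.737, 0.676, 0.003, 0.003]
ft_force: [-1.2, 1.0, 6.7]
grip_width: 0.679
```

>>> move_arm(claw=[0, 0, 0], dp=[[0, 0, 0.008], [0, 0, 0], [0, 0, 0]], turn=[[0, 0, 0], [0, 0, 0], [0, 0, 0]])

```text
clock: 7.95
position: [0.5661, -0.2493, 0.032]
ee_rot: [0.737, 0.676, 0.004, 0.003]
ft_force: [-4.9, 3.1, 20.3]
grip_width: 0.678
```

>>> move_arm(claw=[0, 0.85, 1, 1, 1, 1, 1, 1], dp=[[0, 0, -0.008], [0, 0, 0], [0, 0, 0], [0, 0, 0], [0, 0, 0], [0, 0, -0.05], [0, 0, -0.1], [0, 0, -0.15]], turn=[[0, 0, 0], [0, 0, 0], [0, 0, 0], [0, 0, 0], [0, 0, 0], [0, 0, 0], [0, 0, 0], [0, 0, 0]])

```text
clock: 8.62
position: [0.5629, -0.2483, 0.0903]
ee_rot: [0.737, 0.676, 0.001, 0.001]
ft_force: [0.9, -0.5, 1.1]
grip_width: 1.001
```

>>> move_arm(claw=[1, 1, 1, 1, 1, 1], dp=[[0, 0, -0.18], [0, 0, -0.18], [0, 0, -0.18], [0, 0, -0.12], [0, 0, 0], [0, 0, 0]], turn=[[0, 0, 0], [0, 0, 0], [0, 0, 0], [0, 0, 0], [0, 0, 0], [0, 0, 0]])

```text
clock: 9.12
position: [0.564, -0.2493, 0.2251]
ee_rot: [0.737, 0.676, 0.003, 0.003]
ft_force: [1.3, 0.6, -0.4]
grip_width: 1.0
```

```bash
python3 - <<'E'
from h import *
o=st();print(o['position'],o['grip_width'])
im,_=cap('scene','s4');cv2.imwrite('pics/s4b.png',cv2.convertScaleAbs(cv2.resize(im[100:330,120:370,::-1],(652,600),interpolation=2),alpha=1.4))
plan([.43,.20,.25],frame(78,0))
plan([.50,.26,.24],frame(79,0))
E
```

```text
[ 0.56398124 -0.24927433  0.22505858] 1.0003254338167913
rows 15 dp [0.1417, -0.0655, -0.009] turn [0.0006, -0.0001, 0.0104] dist mm 469.0
rows 16 dp [0.1549, -0.0413, -0.0052] turn [0.0006, -0.0001, 0.0083] dist mm 513.0
```

View pics/s4b.png

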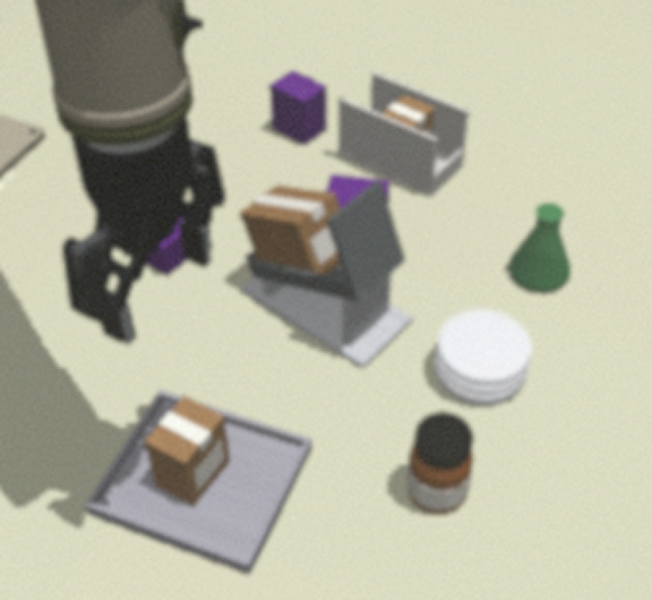

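```bash
python3 - <<'E'
from h import *
plan([.52,.24,.25],frame(85,0),n=14)
plan([.55,.265,.235],frame(-11,0),np.array([.52,.24,.25]),frame(85,0),n=16)
E
```

```text
rows 14 dp [0.1726, -0.0306, -0.0095] turn [0.0006, -0.0001, 0.0] dist mm 491.4
rows 16 dp [0.0138, 0.0, 0.0047] turn [0.0, 0.0, 0.1333] dist mm 41.8
```

>>> move_arm(claw=[1, 1, 1, 1, 1, 1, 1], dp=[[0.17, -0.03, -0.01], [0.17, -0.03, -0.01], [0.17, -0.03, -0.01], [0.17, -0.03, -0.01], [0.17, -0.03, -0.01], [0.17, -0.03, -0.01], [0.17, -0.03, -0.01]], turn=[[0, 0, 0], [0, 0, 0], [0, 0, 0], [0, 0, 0], [0, 0, 0], [0, 0, 0], [0, 0, 0]])

```text
clock: 9.75
position: [0.5411, -0.0064, 0.236]
ee_rot: [0.737, 0.676, 0.002, 0.002]
ft_force: [0.3, 0.6, 0.1]
grip_width: 1.002
```

>>> move_arm(claw=[1, 1, 1, 1, 1, 1, 1], dp=[[0.17, -0.03, -0.01], [0.17, -0.03, -0.01], [0.17, -0.03, -0.01], [0.17, -0.03, -0.01], [0.17, -0.03, -0.01], [0.17, -0.03, -0.01], [0.17, -0.03, -0.01]], turn=[[0, 0, 0], [0, 0, 0], [0, 0, 0], [0, 0, 0], [0, 0, 0], [0, 0, 0], [0, 0, 0]])

```text
clock: 10.33
position: [0.52, 0.2341, 0.2497]
ee_rot: [0.737, 0.676, 0.001, 0.002]
ft_force: [0.6, 0.3, 0.0]
grip_width: 1.003
```

>>> move_arm(claw=[1, 1, 1, 1, 1, 1, 1, 1], dp=[[0.014, 0, 0.005], [0.014, 0, 0.005], [0.014, 0, 0.005], [0.014, 0, 0.005], [0.014, 0, 0.005], [0.014, 0, 0.005], [0.014, 0, 0.005], [0.014, 0, 0.005]], turn=[[0, 0, 0.133], [0, 0, 0.133], [0, 0, 0.133], [0, 0, 0.133], [0, 0, 0.133], [0, 0, 0.133], [0, 0, 0.133], [0, 0, 0.133]])

```text
clock: 11.0
position: [0.53, 0.2521, 0.2415]
ee_rot: [0.949, 0.316, 0.002, 0.001]
ft_force: [-0.2, 0.7, -0.1]
grip_width: 1.0
```

>>> move_arm(claw=[1, 1, 1, 1, 1, 1, 1, 1], dp=[[0.014, 0, 0.005], [0.014, 0, 0.005], [0.014, 0, 0.005], [0.014, 0, 0.005], [0.014, 0, 0.005], [0.014, 0, 0.005], [0.014, 0, 0.005], [0.014, 0, 0.005]], turn=[[0, 0, 0.133], [0, 0, 0.133], [0, 0, 0.133], [0, 0, 0.133], [0, 0, 0.133], [0, 0, 0.133], [0, 0, 0.133], [0, 0, 0.133]])

```text
clock: 11.67
position: [0.5511, 0.2581, 0.2337]
ee_rot: [0.995, -0.096, 0.002, 0.0]
ft_force: [0.2, -0.1, -0.1]
grip_width: 1.0
```

>>> move_arm(claw=[1, 1], dp=[[0, 0, 0], [0, 0, 0]], turn=[[0, 0, 0], [0, 0, 0]])

```text
clock: 11.83
position: [0.5511, 0.258, 0.234]
ee_rot: [0.996, -0.092, 0.003, 0.001]
ft_force: [-0.3, 0.3, 0.4]
grip_width: 1.001
```

```bash
python3 - <<'E'
from h import *
im,o=cap('wrist','w5');print(o['position'],R.from_quat(o['ee_rot']).as_matrix().round(3).tolist(),o['joint_pos'].round(2),o['joint_velocities'].round(2))
cv2.imwrite('pics/w5b.png',cv2.convertScaleAbs(cv2.resize(im[...,::-1],(800,600),interpolation=2),alpha=1.4))
E
```

```text
[0.55112791 0.25803348 0.23402235] [[0.983, -0.184, 0.005], [-0.184, -0.983, -0.002], [0.005, 0.001, -1.0]] [-1.17  0.37  0.85  1.54 -0.28  1.35 -0.48] [ 0.   -0.01 -0.01 -0.    0.    0.    0.03]
```

View pics/w5b.png

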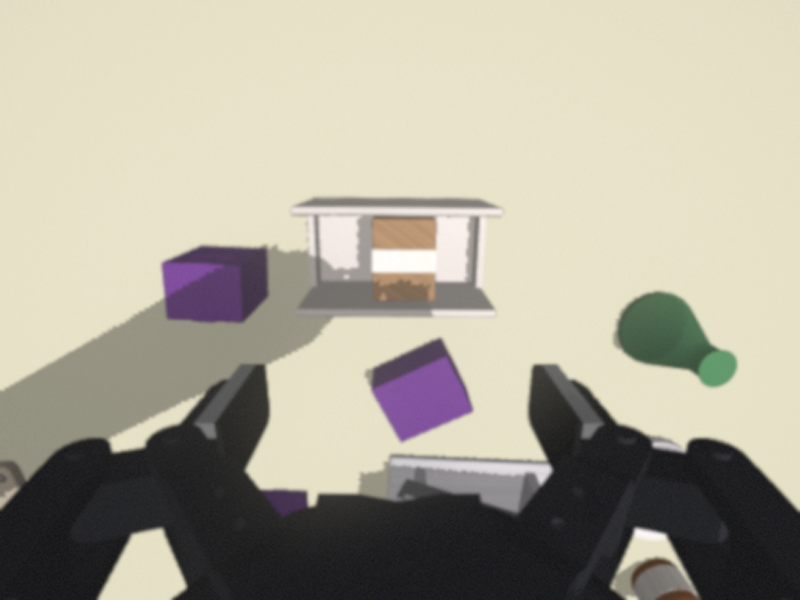

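```bash
python3 - <<'E'
from h import *
c=[((u+.5)*.64-.5,(v+.5)*.64-.5) for u,v in [(373,218),(437,218),(436,300),(373,300)]]
p=onz('wrist',c,.076,'w5');print(p.round(4),p.mean(0))
c=[((u+.5)*.64-.5,(v+.5)*.64-.5) for u,v in [(293,212),(503,214),(495,314),(298,313)]]
p=onz('wrist',c,.086,'w5');print(p.round(4),p.mean(0));
for a,b in((0,1),(3,2)):d=p[b]-p[a];print(np.degrees(np.arctan2(d[1],d[0])),np.linalg.norm(d))
E
```

```text
[[0.5428 0.2957 0.076 ]
 [0.5852 0.2877 0.076 ]
 [0.5751 0.2307 0.076 ]
 [0.5312 0.239  0.076 ]] [0.55858694 0.2632783  0.076     ]
[[0.4932 0.3104 0.086 ]
 [0.6274 0.2837 0.086 ]
 [0.6135 0.2162 0.086 ]
 [0.4793 0.2425 0.086 ]] [0.55334411 0.26315803 0.086     ]
-11.257168540219407 0.13687406098920138
-11.094988540131423 0.13667611638913751
```

```bash
python3 - <<'E'
from h import *
plan([.5586,.2633,.15],frame(-11.1,0),n=4)
E
```

```text
rows 4 dp [0.0076, -0.0081, 0.1054] turn [0.0, -0.0017, 0.003] dist mm 84.8
```

>>> move_arm(claw=[1, 1, 1, 1, 1, 1], dp=[[0.008, -0.008, 0.105], [0.008, -0.008, 0.105], [0.008, -0.008, 0.105], [0.008, -0.008, 0.105], [0, 0, 0], [0, 0, 0]], turn=[[0, -0.002, 0.003], [0, -0.002, 0.003], [0, -0.002, 0.003], [0, -0.002, 0.003], [0, 0, 0], [0, 0, 0]])

```text
clock: 12.38
position: [0.5588, 0.2631, 0.1507]
ee_rot: [0.995, -0.097, -0.001, 0.0]
ft_force: [0.1, 0.4, 1.3]
grip_width: 0.997
```

```bash
python3 - <<'E'
from h import *
im,o=cap('wrist','w6');print(o['position'],R.from_quat(o['ee_rot']).as_matrix().round(3).tolist(),o['joint_pos'].round(2),o['joint_velocities'].round(2))
cv2.imwrite('pics/w6b.png',cv2.convertScaleAbs(cv2.resize(im[...,::-1],(800,600),interpolation=2),alpha=1.4))
E
```

```text
[0.55884048 0.26306708 0.15066605] [[0.981, -0.194, -0.001], [-0.194, -0.981, -0.0], [-0.001, 0.0, -1.0]] [-1.13  0.47  0.81  1.62 -0.36  1.21 -0.44] [-0.01 -0.03  0.02 -0.04  0.01  0.01 -0.01]
```

View pics/w6b.png

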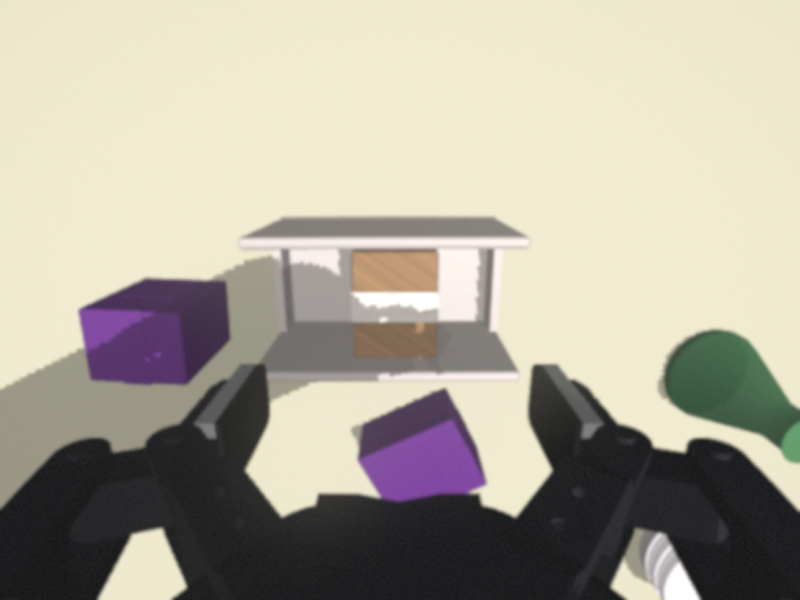

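```bash
python3 - <<'E'
from h import *
q=lambda u,v:((u+.5)*.64-.5,(v+.5)*.64-.5)
for a,b in zip([(373,218),(437,218),(436,300),(373,300)],[(352,250),(438,251),(438,357),(354,356)]):
    x,e=tri([('wrist',q(*a),'w5'),('wrist',q(*b),'w6')]);print(x.round(4),np.round(e,4))
p=onz('wrist',[q(*b) for b in [(352,250),(438,251),(438,357),(354,356)]],.076,'w6');print(p.round(4),p.mean(0))
p=onz('wrist',[q(*b) for b in [(239,242),(529,242),(518,376),(262,374)]],.086,'w6');print(p.round(4),p.mean(0))
d=np.array([(352+354)/2,(438+438)/2]);print('offset mid px',d.mean()-400, 'mm/px',44/np.diff(d))
F=frame(-11.1,0)
plan([.5586,.2633,.034],F,n=5)
E
```

```text
[0.5424 0.2953 0.0716] [0.0001 0.0001]
[0.5846 0.2886 0.0826] [0.0002 0.0002]
[0.5751 0.2305 0.0753] [0.0001 0.0001]
[0.5303 0.2376 0.0704] [0.0003 0.0003]
[[0.543  0.2961 0.076 ]
 [0.5848 0.2873 0.076 ]
 [0.575  0.2308 0.076 ]
 [0.5312 0.2402 0.076 ]] [0.55847022 0.26361148 0.076     ]
[[0.4925 0.3122 0.086 ]
 [0.6274 0.2853 0.086 ]
 [0.6138 0.2167 0.086 ]
 [0.484  0.2436 0.086 ]] [0.55439614 0.2644425  0.086     ]
offset mid px -4.5 mm/px [0.51764706]
rows 5 dp [-0.001, 0.0003, 0.118] turn [-0.0003, -0.0001, -0.0005] dist mm 118.0
```

>>> move_arm(claw=[1, 1, 1, 1, 1, 1, 1, 1], dp=[[-0.005, 0, 0.1], [0, 0, 0.1], [0, 0, 0.1], [0, 0, 0.1], [0, 0, 0.1], [0, 0, 0.08], [0, 0, 0], [0, 0, 0]], turn=[[0, 0, 0], [0, 0, 0], [0, 0, 0], [0, 0, 0], [0, 0, 0], [0, 0, 0], [0, 0, 0], [0, 0, 0]])

```text
clock: 13.1
position: [0.5589, 0.2639, 0.0364]
ee_rot: [0.995, -0.098, 0.0, -0.001]
ft_force: [-0.5, -0.6, 0.8]
grip_width: 1.001
```

```bash
python3 - <<'E'
from h import *
im,o=cap('wrist','w7');print(o['position'],R.from_quat(o['ee_rot']).as_matrix().round(3).tolist(),o['ft_force'])
plan([.5582,.2634,.034],frame(-11.1,0),n=1)
cv2.imwrite('pics/w7b.png',cv2.convertScaleAbs(cv2.resize(im[...,::-1],(800,600),interpolation=2),alpha=1.4))
E
```

```text
[0.55893784 0.26394389 0.03635972] [[0.981, -0.195, 0.001], [-0.195, -0.981, 0.002], [0.001, -0.002, -1.0]] [-0.45419508 -0.55102127  0.80367129]
rows 1 dp [-0.0056, 0.0049, 0.0154] turn [-0.0035, -0.002, -0.0037] dist mm 3.4
```

View pics/w7b.png

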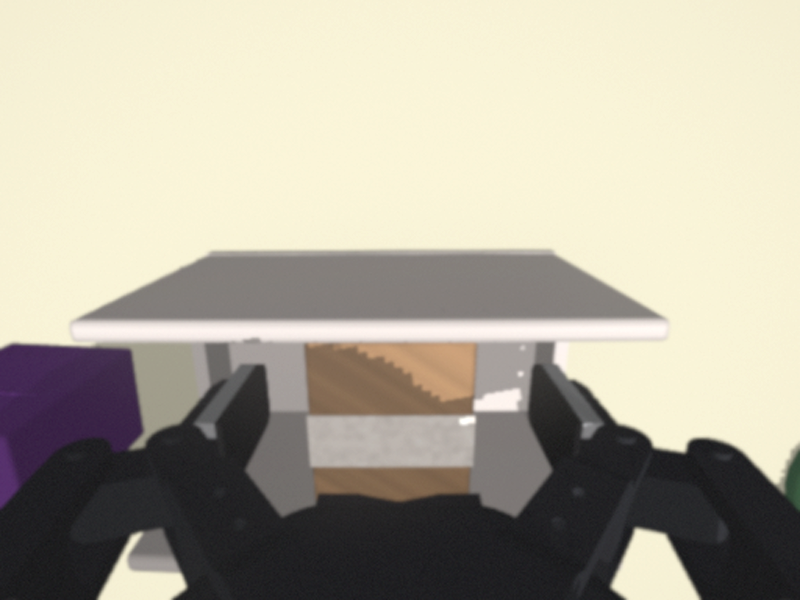

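>>> move_arm(claw=[1, 0, 0, 0, 0, 0, 0, 0], dp=[[-0.008, 0.003, 0.008], [0, 0, 0], [0, 0, 0], [0, 0, 0], [0, 0, 0], [0, 0, 0], [0, 0, 0], [0, 0, 0]], turn=[[-0.003, -0.002, 0], [0, 0, 0], [0, 0, 0], [0, 0, 0], [0, 0, 0], [0, 0, 0], [0, 0, 0], [0, 0, 0]], grip_force=40)

```text
clock: 13.82
position: [0.557, 0.2637, 0.0341]
ee_rot: [0.995, -0.098, -0.001, 0.0]
ft_force: [-1.7, 0.3, 5.4]
grip_width: 0.51
```

```bash
python3 - <<'E'
from h import *
o=st();print(o['position'],R.from_quat(o['ee_rot']).as_matrix().round(3).tolist(),o['ft_force'],o['grip_width']*85)
E
```

```text
[0.55704549 0.26374588 0.03409369] [[0.981, -0.196, -0.001], [-0.196, -0.981, -0.0], [-0.001, 0.0, -1.0]] [-1.69146393  0.25157598  5.38004835] 43.32956208988429
```

>>> move_arm(claw=[0, 0, 0, 0, 0, 0, 0], dp=[[0, 0, -0.05], [0, 0, -0.08], [0, 0, -0.1], [0, 0, -0.1], [0, 0, -0.12], [0, 0, -0.1], [0, 0, 0]], turn=[[0, 0, 0], [0, 0, 0], [0, 0, 0], [0, 0, 0], [0, 0, 0], [0, 0, 0], [0, 0, 0]])

```text
clock: 14.4
position: [0.5589, 0.2638, 0.148]
ee_rot: [0.995, -0.099, 0.001, -0.001]
ft_force: [1.6, 0.2, -2.3]
grip_width: 0.509
```

```bash
python3 - <<'E'
from h import *
o=st();print(o['position'],o['ft_force'],o['grip_width']*85,o['joint_pos'].round(2))
plan([.50,.42,.14],frame(-11.1,0),n=6)
im,_=cap('top','t2');cv2.imwrite('pics/t2b.png',cv2.convertScaleAbs(cv2.resize(im[100:320,40:440,::-1],(800,440),interpolation=2),alpha=1.4))
E
```

```text
[0.55889805 0.26384453 0.14797605] [ 1.64223989  0.24160714 -2.31640649] 43.23922907287874 [-1.13  0.47  0.81  1.62 -0.36  1.2  -0.44]
rows 6 dp [-0.0735, -0.1181, 0.0067] turn [-0.0006, -0.0005, -0.0009] dist mm 167.1
```

View pics/t2b.png

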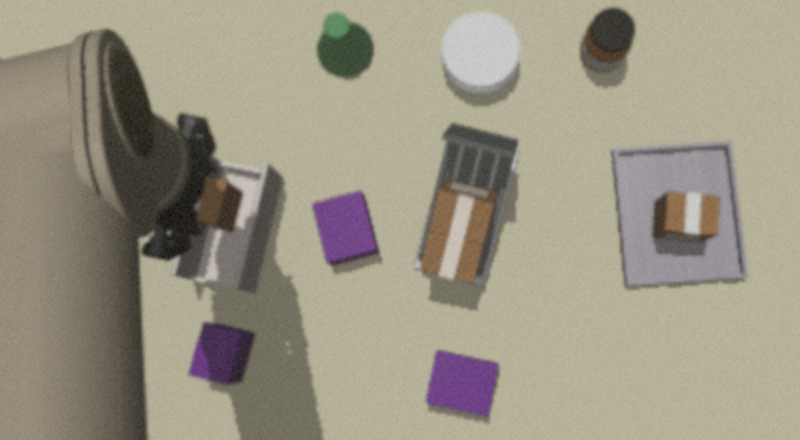

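>>> move_arm(claw=[0, 0, 0, 0, 0, 0, 0, 0], dp=[[-0.0735, -0.118, 0.007], [-0.0735, -0.118, 0.007], [-0.0735, -0.118, 0.007], [-0.0735, -0.118, 0.007], [-0.0735, -0.118, 0.007], [-0.0735, -0.118, 0.007], [0, 0, 0], [0, 0, 0]], turn=[[0, 0, 0], [0, 0, 0], [0, 0, 0], [0, 0, 0], [0, 0, 0], [0, 0, 0], [0, 0, 0], [0, 0, 0]])

```text
clock: 15.12
position: [0.4963, 0.4212, 0.1333]
ee_rot: [0.995, -0.097, -0.002, 0.001]
ft_force: [0.7, -1.1, -2.7]
grip_width: 0.508
```

>>> move_arm(claw=[0, 0, 0, 0, 0, 0, 0], dp=[[0, 0, 0.1], [0, 0, 0.12], [0, 0, 0.12], [0, 0, 0.1], [0, 0, 0.05], [0, 0, 0], [0, 0, 0]], turn=[[0, 0, 0], [0, 0, 0], [0, 0, 0], [0, 0, 0], [0, 0, 0], [0, 0, 0], [0, 0, 0]])

```text
clock: 15.7
position: [0.4985, 0.4187, 0.0373]
ee_rot: [0.995, -0.099, -0.001, 0.001]
ft_force: [0.1, 0.1, -2.4]
grip_width: 0.51
```

>>> move_arm(claw=[0, 0, 0, 0], dp=[[0, 0, 0.02], [0, 0, 0.015], [0, 0, 0], [0, 0, 0]], turn=[[0, 0, 0], [0, 0, 0], [0, 0, 0], [0, 0, 0]])

```text
clock: 16.03
position: [0.4982, 0.4197, 0.0306]
ee_rot: [0.995, -0.098, -0.001, 0.0]
ft_force: [0.2, 0.4, -2.9]
grip_width: 0.513
```

>>> move_arm(claw=[0, 0, 0], dp=[[0, 0, 0.007], [0, 0, 0], [0, 0, 0]], turn=[[0, 0, 0], [0, 0, 0], [0, 0, 0]])

```text
clock: 16.28
position: [0.4981, 0.4197, 0.0289]
ee_rot: [0.995, -0.098, -0.001, 0.0]
ft_force: [-0.5, -0.3, -3.2]
grip_width: 0.512
```

>>> move_arm(claw=[0, 0, 0], dp=[[0, 0, 0.008], [0, 0, 0], [0, 0, 0]], turn=[[0, 0, 0], [0, 0, 0], [0, 0, 0]])

```text
clock: 16.53
position: [0.4985, 0.42, 0.0281]
ee_rot: [0.995, -0.098, -0.0, -0.0]
ft_force: [-1.7, -1.0, 5.9]
grip_width: 0.512
```

>>> move_arm(claw=[0.8, 1, 1, 1, 1, 1, 1, 1], dp=[[0, 0, -0.005], [0, 0, 0], [0, 0, 0], [0, 0, 0], [0, 0, -0.1], [0, 0, -0.15], [0, 0, -0.15], [0, 0, -0.1]], turn=[[0, 0, 0], [0, 0, 0], [0, 0, 0], [0, 0, 0], [0, 0, 0], [0, 0, 0], [0, 0, 0], [0, 0, 0]])

```text
clock: 17.2
position: [0.499, 0.4198, 0.1309]
ee_rot: [0.995, -0.099, -0.0, -0.0]
ft_force: [0.5, -0.5, 0.8]
grip_width: 1.001
```

>>> move_arm(claw=[1, 1, 1, 1, 1, 1, 1, 1], dp=[[0, 0, -0.02], [0, 0, 0], [0, 0, 0], [0, 0, 0], [0, 0, 0], [0, 0, 0], [0, 0, 0], [0, 0, 0]], turn=[[0, 0, -0.1333], [0, 0, -0.1333], [0, 0, -0.1333], [0, 0, -0.1333], [0, 0, -0.1333], [0, 0, -0.1333], [0, 0, -0.1333], [0, 0, -0.1333]])

```text
clock: 17.87
position: [0.4983, 0.4196, 0.1321]
ee_rot: [0.948, 0.317, -0.001, 0.0]
ft_force: [0.2, -1.0, -0.0]
grip_width: 1.003
```

>>> move_arm(claw=[1, 1, 1, 1, 1, 1, 1, 1], dp=[[0, 0, 0], [0, 0, 0], [0, 0, 0], [0, 0, 0], [0, 0, 0], [0, 0, 0], [0, 0, 0], [0, 0, 0]], turn=[[0, 0, -0.1333], [0, 0, -0.1333], [0, 0, -0.1333], [0, 0, -0.1333], [0, 0, -0.1333], [0, 0, -0.1333], [0, 0, -0.1333], [0, 0, 0]])

```text
clock: 18.53
position: [0.4984, 0.4195, 0.1322]
ee_rot: [0.772, 0.636, -0.001, -0.0]
ft_force: [0.3, -0.2, -0.2]
grip_width: 1.004
```

```bash
python3 - <<'E'
from h import *
im,o=cap('wrist','w8');print(o['position'],R.from_quat(o['ee_rot']).as_matrix().round(3).tolist(),o['joint_pos'].round(2),o['joint_velocities'].round(2))
plan([.4985,.42,.028],frame(78.75,0),n=6)
cv2.imwrite('pics/w8b.png',cv2.convertScaleAbs(cv2.resize(im[...,::-1],(800,600),interpolation=2),alpha=1.4))
E
```

```text
[0.4983702  0.41950113 0.13215472] [[0.192, 0.981, -0.002], [0.981, -0.192, -0.001], [-0.001, -0.002, -1.0]] [-1.09  0.48  0.44  1.53 -0.21  1.18  0.76] [-0.02  0.    0.02  0.   -0.02  0.   -0.18]
rows 6 dp [0.0005, 0.0001, 0.0868] turn [-0.0004, 0.0002, -0.0007] dist mm 104.1
```

View pics/w8b.png

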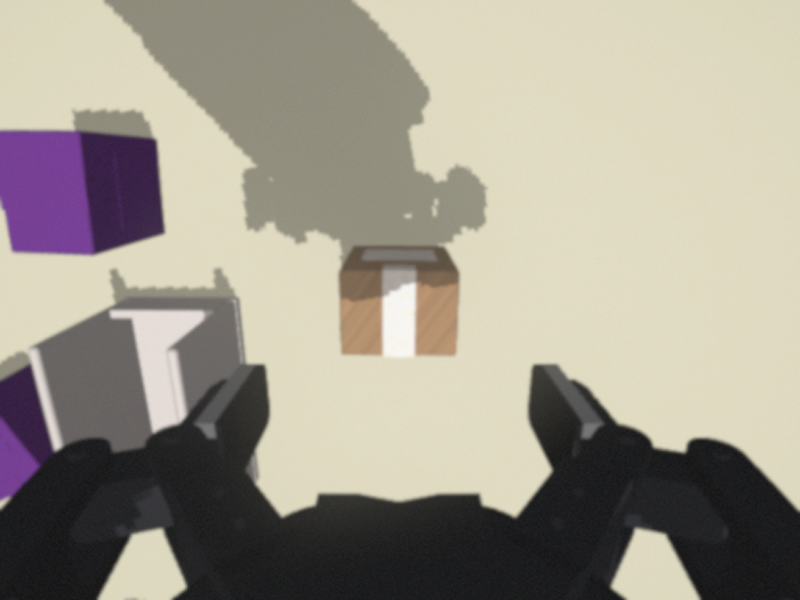

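>>> move_arm(claw=[1, 1, 1, 1, 1, 1, 1, 1], dp=[[0.003, 0.001, 0.1], [0, 0, 0.1], [0, 0, 0.1], [0, 0, 0.1], [0, 0, 0.08], [0, 0, 0.035], [0, 0, 0], [0, 0, 0]], turn=[[-0.002, 0.001, -0.004], [0, 0, 0], [0, 0, 0], [0, 0, 0], [0, 0, 0], [0, 0, 0], [0, 0, 0], [0, 0, 0]])

```text
clock: 19.25
position: [0.4988, 0.4203, 0.0296]
ee_rot: [0.773, 0.634, -0.0, 0.0]
ft_force: [-0.4, -0.2, -0.6]
grip_width: 1.002
```

```bash
python3 - <<'E'
from h import *
o=st();print(o['position'],o['ft_force'],o['ee_rot'])
plan([.4985,.42,.028],frame(78.75,0),n=1)
E
```

```text
[0.49876267 0.42028073 0.02961594] [-0.42835059 -0.22473117 -0.57667228] [ 7.72937807e-01  6.34481763e-01 -7.77965749e-06  1.95577470e-04]
rows 1 dp [-0.0016, -0.001, 0.0081] turn [0.0004, 0.0003, 0.0003] dist mm 1.7
```

>>> move_arm(claw=[0, 0, 0, 0, 0, 0, 0], dp=[[0, 0, 0.006], [0, 0, 0], [0, 0, 0], [0, 0, 0], [0, 0, 0], [0, 0, 0], [0, 0, 0]], turn=[[0, 0, 0], [0, 0, 0], [0, 0, 0], [0, 0, 0], [0, 0, 0], [0, 0, 0], [0, 0, 0]], grip_force=40)

```text
clock: 19.83
position: [0.4991, 0.4206, 0.0291]
ee_rot: [0.772, 0.635, 0.001, -0.0]
ft_force: [-0.6, -0.0, 6.3]
grip_width: 0.673
```

```bash
python3 - <<'E'
from h import *
o=st();print(o['position'],o['ft_force'],o['ee_rot'],o['grip_width']*85)
M=frame(78.75,0);print('kit x rel tcp along tool y', M[:,1]@(np.array([.4985,.42,.028])-o['position']))
E
```

```text
[0.49906522 0.42063095 0.02909779] [-0.55850373 -0.0188995   6.29723857] [ 7.72471203e-01  6.35049398e-01  7.07675734e-04 -4.83274400e-05] 57.16851958747341
kit x rel tcp along tool y -0.00043126860336593095
```

```bash
python3 - <<'E'
from h import *
T=bed(.10,.09,.20);print(T);a=np.array([.499,.4206,.189])
plan([.53,.26,.23],frame(76,0),a,frame(78.75,0),n=6)
plan(T,frame(76,-.38),np.array([.53,.26,.23]),frame(76,0),n=6)
E
```

```text
[0.55490039 0.09480694 0.26082497]
rows 6 dp [-0.1252, 0.054, -0.0342] turn [0.0, 0.0, 0.0102] dist mm 168.6
rows 6 dp [-0.1286, 0.0572, -0.017] turn [-0.0806, 0.0, -0.0] dist mm 169.9
```

>>> move_arm(claw=[0, 0, 0, 0, 0, 0, 0], dp=[[0, 0, -0.05], [0, 0, -0.1], [0, 0, -0.15], [0, 0, -0.15], [0, 0, -0.15], [0, 0, -0.15], [0, 0, -0.05]], turn=[[0, 0, 0], [0, 0, 0], [0, 0, 0], [0, 0, 0], [0, 0, 0], [0, 0, 0], [0, 0, 0]])

```text
clock: 20.42
position: [0.4999, 0.421, 0.1933]
ee_rot: [0.773, 0.635, 0.003, -0.0]
ft_force: [-0.1, -0.1, -0.7]
grip_width: 0.674
```

>>> move_arm(claw=[0, 0, 0, 0, 0, 0], dp=[[-0.125, 0.054, -0.034], [-0.125, 0.054, -0.034], [-0.125, 0.054, -0.034], [-0.125, 0.054, -0.034], [-0.125, 0.054, -0.034], [-0.125, 0.054, -0.034]], turn=[[0, 0, 0.01], [0, 0, 0.01], [0, 0, 0.01], [0, 0, 0.01], [0, 0, 0.01], [0, 0, 0.01]])

```text
clock: 20.92
position: [0.5296, 0.2584, 0.2284]
ee_rot: [0.787, 0.617, -0.001, -0.0]
ft_force: [0.6, -0.4, -2.8]
grip_width: 0.673
```

>>> move_arm(claw=[0, 0, 0, 0, 0, 0, 0, 0], dp=[[-0.128, 0.057, -0.017], [-0.128, 0.057, -0.017], [-0.128, 0.057, -0.017], [-0.128, 0.057, -0.017], [-0.128, 0.057, -0.017], [-0.128, 0.057, -0.017], [0, 0, 0], [0, 0, 0]], turn=[[-0.0806, 0, 0], [-0.0806, 0, 0], [-0.0806, 0, 0], [-0.0806, 0, 0], [-0.0806, 0, 0], [-0.0806, 0, 0], [0, 0, 0], [0, 0, 0]])

```text
clock: 21.58
position: [0.5545, 0.0942, 0.2593]
ee_rot: [0.774, 0.605, 0.116, 0.148]
ft_force: [1.1, 1.1, -3.0]
grip_width: 0.673
```

```bash
python3 - <<'E'
from h import *
im,o=cap('wrist','w9');print(o['position'],o['joint_pos'].round(2),o['joint_velocities'].round(2),o['grip_width']*85)
plan(bed(.10,.09,.20),frame(76,-.38),n=1)
cv2.imwrite('pics/w9b.png',cv2.convertScaleAbs(cv2.resize(im[...,::-1],(800,600),interpolation=2),alpha=1.4))
E
```

```text
[0.55449649 0.09423252 0.25932851] [-1.   -0.11  0.58  1.92  0.33  1.03  0.79] [-0.01  0.05 -0.03 -0.03 -0.03  0.01  0.01] 57.22257017978355
rows 1 dp [-0.0033, 0.0046, -0.0067] turn [-0.0021, -0.0019, 0.0027] dist mm 1.8
```

View pics/w9b.png

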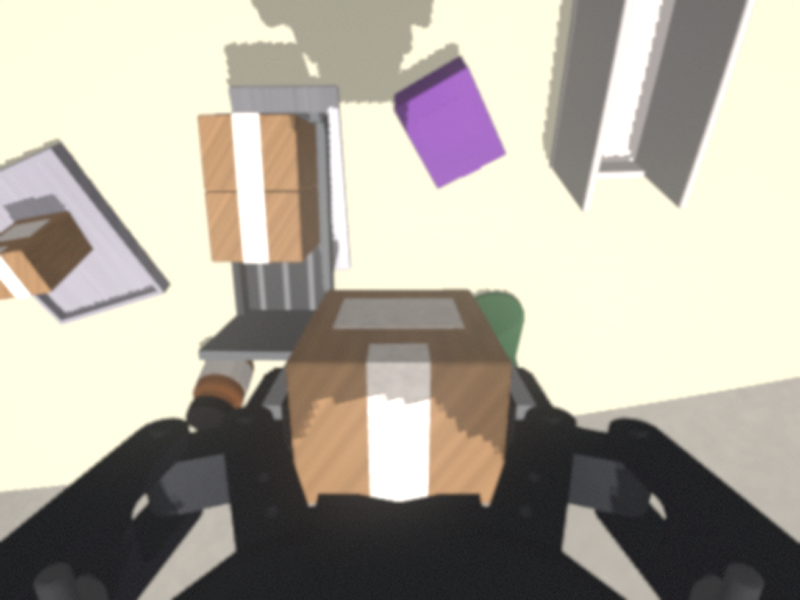

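```bash
python3 - <<'E'
import cv2
b=cv2.imread('pics/w9.png')[45:235,120:230]
cv2.imwrite('pics/w9c.png',cv2.convertScaleAbs(cv2.resize(b[95:,:],None,fx=6,fy=6,interpolation=2),alpha=1.8))
E
```

```text
(no output)
```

View pics/w9c.png

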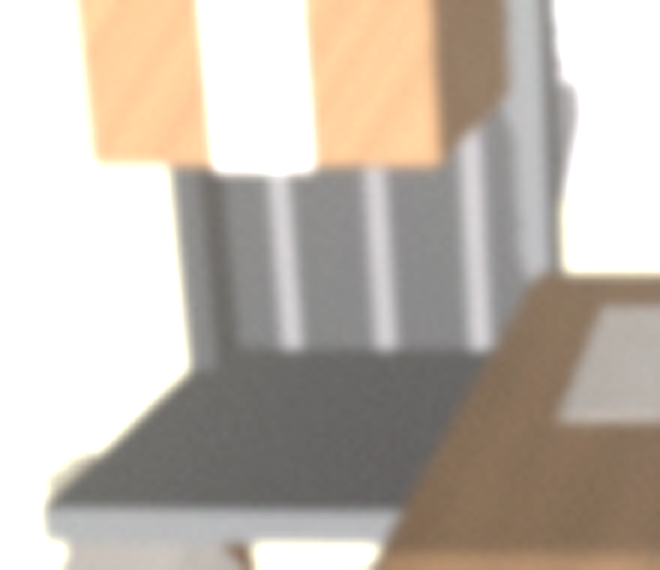

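```bash
cat >> h.py <<'E'
def onbed(px,zb,f,n='wrist'):
    u,v,nn=bedframe();c,r=rays(n,px,f)
    t=(zb-(c-O)@nn)/(r@nn);p=c+r*t[:,None]-O
    return np.c_[p@u,p@v,p@nn]
E
python3 - <<'E'
from h import *
q=lambda u,v:(120+u/6-.5+.08,140+v/6-.5+.08)
b=lambda u,v:((u+.5)*.64-.5,(v+.5)*.64-.5)
print('stripes low',onbed([q(282,200),q(376,200),q(472,200)],0,'w9').round(4))
print('stripes hi',onbed([q(291,340),q(386,340),q(482,340)],0,'w9').round(4))
print('plate foot',onbed([q(240,352),q(480,352)],0,'w9').round(4))
print('left rail outer/inner top z14',onbed([q(183,250),q(211,250)],.014,'w9').round(4))
print('right rail inner/outer top z14',onbed([q(522,220),q(550,220)],.014,'w9').round(4))
print('plate top inner edge z85',onbed([q(50,508),q(395,508)],.085,'w9').round(4))
print('kits back top edge z70',onbed([q(100,160),q(440,163)],.07,'w9').round(4))
print('kits front top',onbed([b(199,115),b(297,114)],.07,'w9').round(4))
print('seam',onbed([b(205,190),b(303,190)],.07,'w9').round(4))
E
```

```text
stripes low [[ 0.11   -0.0201  0.    ]
 [ 0.1101 -0.0005  0.    ]
 [ 0.1101  0.0194 -0.    ]]
stripes hi [[ 0.1404 -0.0208 -0.    ]
 [ 0.1404 -0.0005 -0.    ]
 [ 0.1404  0.0198 -0.    ]]
plate foot [[ 0.1431 -0.0319 -0.    ]
 [ 0.1431  0.0193  0.    ]]
left rail outer/inner top z14 [[ 0.117  -0.0365  0.014 ]
 [ 0.117  -0.0308  0.014 ]]
right rail inner/outer top z14 [[0.1109 0.032  0.014 ]
 [0.1109 0.0375 0.014 ]]
plate top inner edge z85 [[ 0.142  -0.0361  0.085 ]
 [ 0.1417  0.0212  0.085 ]]
kits back top edge z70 [[ 0.0868 -0.0272  0.07  ]
 [ 0.0875  0.0288  0.07  ]]
kits front top [[ 0.0007 -0.0266  0.07  ]
 [ 0.0011  0.0309  0.07  ]]
seam [[ 0.0436 -0.0275  0.07  ]
 [ 0.0442  0.0321  0.07  ]]
```

```bash
python3 - <<'E'
from h import *
plan(bed(.115,0,.16),frame(76,-.38),n=4)
E
```

```text
rows 4 dp [-0.1134, 0.0198, 0.0482] turn [-0.0005, -0.0005, 0.0007] dist mm 99.8
```

>>> move_arm(claw=[0, 0, 0, 0, 0, 0, 0], dp=[[-0.1134, 0.02, 0.048], [-0.1134, 0.02, 0.048], [-0.1134, 0.02, 0.048], [-0.1134, 0.02, 0.048], [0, 0, 0], [0, 0, 0], [0, 0, 0]], turn=[[0, 0, 0.001], [0, 0, 0.001], [0, 0, 0], [0, 0, 0], [0, 0, 0], [0, 0, 0], [0, 0, 0]])

```text
clock: 22.22
position: [0.5619, 0.0016, 0.2297]
ee_rot: [0.773, 0.606, 0.116, 0.148]
ft_force: [0.2, 0.2, -2.8]
grip_width: 0.674
```

```bash
python3 - <<'E'
from h import *
o=st();print(o['position'],o['joint_velocities'].round(2),o['joint_pos'].round(2));plan(bed(.115,0,.16),frame(76,-.38),n=1)
im,_=cap('wrist','w10')
cv2.imwrite('pics/w10b.png',cv2.convertScaleAbs(cv2.resize(im[...,::-1],(800,600),interpolation=2),alpha=1.4))
E
```

```text
[0.56188108 0.00162823 0.22966371] [-0.01 -0.   -0.01 -0.01  0.   -0.   -0.  ] [-0.92 -0.13  0.7   1.99  0.31  0.93  0.98]
rows 1 dp [-0.0064, -0.0033, 0.0009] turn [-0.0011, -0.0008, 0.0029] dist mm 1.5
```

View pics/w10b.png

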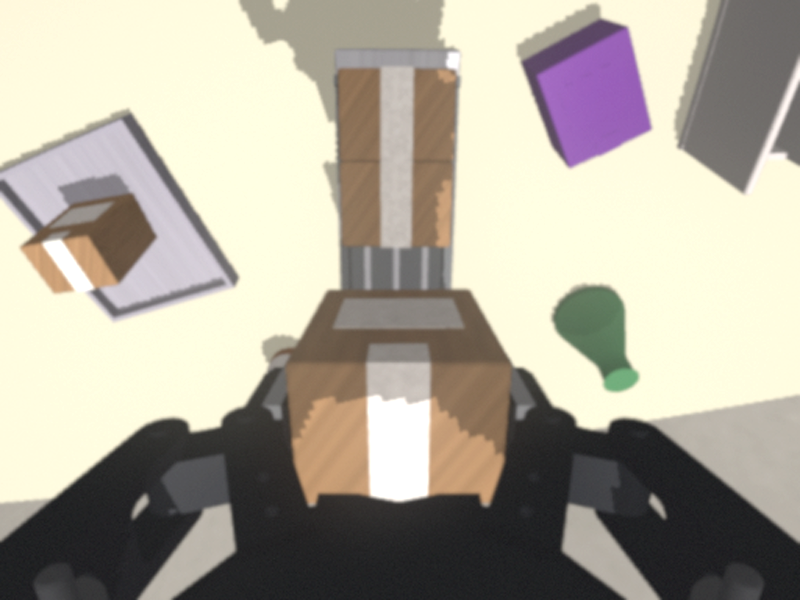

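>>> move_arm(claw=[0, 0, 0, 0, 0, 0, 0, 0], dp=[[-0.005, -0.003, 0], [0, 0, 0.08], [0, 0, 0.1], [0, 0, 0.08], [0, 0, 0.05], [0, 0, 0], [0, 0, 0], [0, 0, 0]], turn=[[-0.001, -0.001, 0.003], [0, 0, 0], [0, 0, 0], [0, 0, 0], [0, 0, 0], [0, 0, 0], [0, 0, 0], [0, 0, 0]])

```text
clock: 22.93
position: [0.5836, -0.0054, 0.1728]
ee_rot: [0.774, 0.604, 0.117, 0.149]
ft_force: [-1.2, -0.7, -3.0]
grip_width: 0.672
```

```bash
python3 - <<'E'
from h import *
o=st();u,v,n=bedframe();d=o['position']-O;print(d@u,d@v,d@n,o['ft_force']);plan(bed(.115,0,.05),frame(76,-.38),n=1)
im,_=cap('wrist','w11')
cv2.imwrite('pics/w11b.png',cv2.convertScaleAbs(cv2.resize(im[...,::-1],(800,600),interpolation=2),alpha=1.4))
E
```

```text
0.11577283644198844 -0.00029683914446543627 0.098941869012067 [-1.18052199 -0.65135614 -3.0155699 ]
rows 1 dp [0.0014, -0.0042, 0.2447] turn [0.0016, -0.0006, -0.0008] dist mm 48.9
```

View pics/w11b.png

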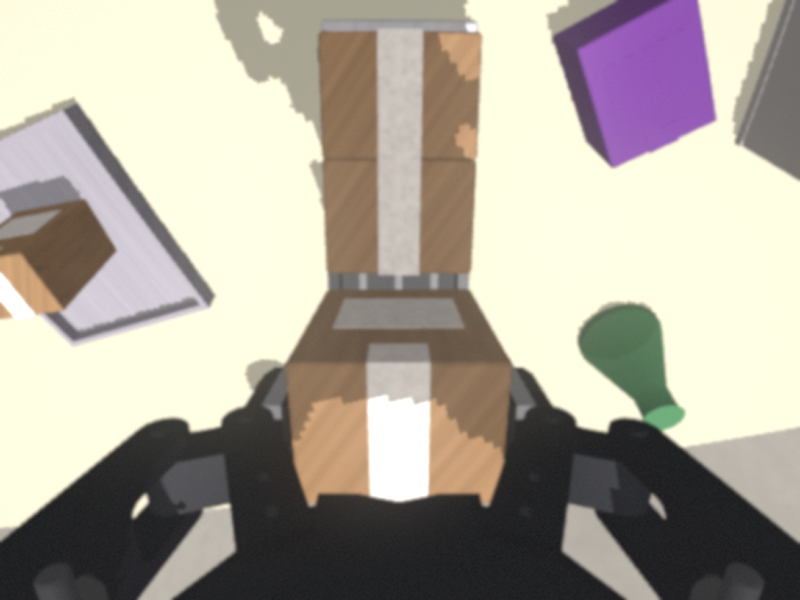

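>>> move_arm(claw=[0, 0, 0, 0, 0, 0, 0, 0], dp=[[0.001, -0.004, 0.05], [0, 0, 0.06], [0, 0, 0.06], [0, 0, 0.05], [0, 0, 0.03], [0, 0, 0], [0, 0, 0], [0, 0, 0]], turn=[[0.002, 0, 0], [0, 0, 0], [0, 0, 0], [0, 0, 0], [0, 0, 0], [0, 0, 0], [0, 0, 0], [0, 0, 0]])

```text
clock: 23.65
position: [0.601, -0.0099, 0.1262]
ee_rot: [0.774, 0.604, 0.117, 0.148]
ft_force: [-0.8, -0.6, -1.4]
grip_width: 0.675
```

```bash
python3 - <<'E'
from h import *
o=st();u,v,n=bedframe();d=o['position']-O;print(d@u,d@v,d@n,o['ft_force'],o['joint_pos'].round(2));plan(bed(.115,0,.031),frame(76,-.38),n=1)
im,_=cap('wrist','w12')
cv2.imwrite('pics/w12b.png',cv2.convertScaleAbs(cv2.resize(im[...,::-1],(800,600),interpolation=2),alpha=1.4))
E
```

```text
0.11511845624576303 -0.0004425891505997655 0.049009332566519924 [-0.84837868 -0.55868434 -1.38093734] [-0.86  0.15  0.78  2.03  0.04  0.65  1.2 ]
rows 1 dp [0.0021, -0.0006, 0.09] turn [-0.0001, -0.001, -0.0019] dist mm 18.0
```

View pics/w12b.png

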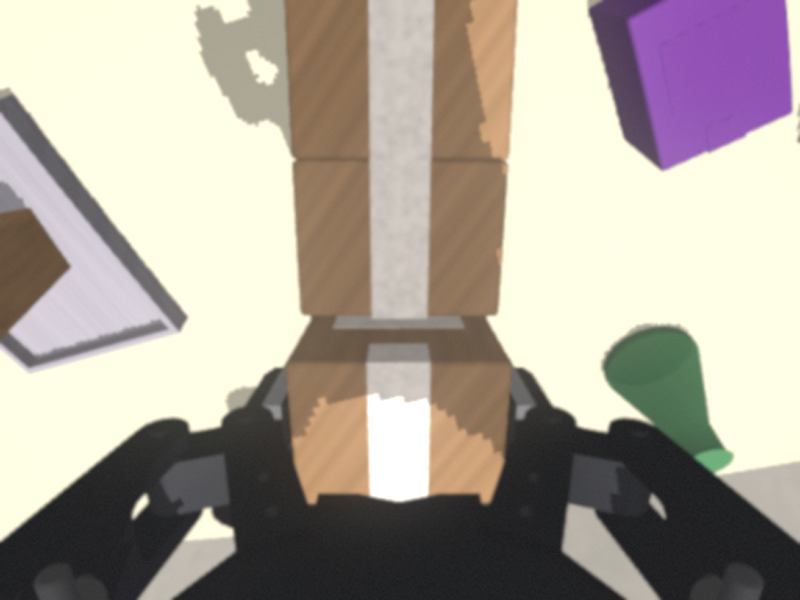

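Kit_new (top face near (400,430)) is in the bay behind kit_last, centred (400 vs 400), bottom ~20 mm above the bed, no contact force. Continue down.

>>> move_arm(claw=[0, 0, 0, 0, 0, 0], dp=[[0.002, 0, 0.03], [0, 0, 0.03], [0, 0, 0.02], [0, 0, 0], [0, 0, 0], [0, 0, 0]], turn=[[0, 0, -0.002], [0, 0, 0], [0, 0, 0], [0, 0, 0], [0, 0, 0], [0, 0, 0]])

```text
clock: 24.2
position: [0.6065, -0.0113, 0.1104]
ee_rot: [0.774, 0.605, 0.116, 0.149]
ft_force: [-0.1, -0.5, -1.7]
grip_width: 0.673
```

```bash
python3 - <<'E'
from h import *
o=st();u,v,n=bedframe();d=o['position']-O;print(d@u,d@v,d@n,o['ft_force']@np.c_[u,v,n])
E
```

```text
0.11456598632543746 -0.0004387938596016015 0.0322408288032026 [-0.61815668 -0.48239241 -1.60082783]
```

Bottom about 3 mm above the bed. Small steps to contact.

>>> move_arm(claw=[0, 0, 0], dp=[[0, 0, 0.01], [0, 0, 0], [0, 0, 0]], turn=[[0, 0, 0], [0, 0, 0], [0, 0, 0]])

```text
clock: 24.45
position: [0.6073, -0.0113, 0.1086]
ee_rot: [0.774, 0.605, 0.116, 0.148]
ft_force: [-0.0, -0.5, -2.7]
grip_width: 0.668
```

>>> move_arm(claw=[0, 0, 0], dp=[[0, 0, 0.008], [0, 0, 0], [0, 0, 0]], turn=[[0, 0, 0], [0, 0, 0], [0, 0, 0]])

```text
clock: 24.7
position: [0.6084, -0.0112, 0.1078]
ee_rot: [0.774, 0.605, 0.117, 0.149]
ft_force: [-2.7, 0.7, 4.5]
grip_width: 0.672
```

>>> move_arm(claw=[0.72, 0.8, 0.9, 1, 1, 1, 1], dp=[[0, 0, 0], [0, 0, 0], [0, 0, 0], [0, 0, 0], [0, 0, 0], [0, 0, 0], [0, 0, 0]], turn=[[0, 0, 0], [0, 0, 0], [0, 0, 0], [0, 0, 0], [0, 0, 0], [0, 0, 0], [0, 0, 0]])

```text
clock: 25.28
position: [0.6078, -0.0115, 0.1071]
ee_rot: [0.774, 0.605, 0.116, 0.148]
ft_force: [-0.3, -0.7, 0.5]
grip_width: 0.997
```

```bash
python3 - <<'E'
from h import *
o=st();print(o['ft_force'],o['grip_width'])
im,_=cap('wrist','w13')
cv2.imwrite('pics/w13b.png',cv2.convertScaleAbs(cv2.resize(im[...,::-1],(800,600),interpolation=2),alpha=1.4))
E
```

```text
[-0.26075102 -0.71060609  0.49384377] 0.9970264687090792
```

View pics/w13b.png

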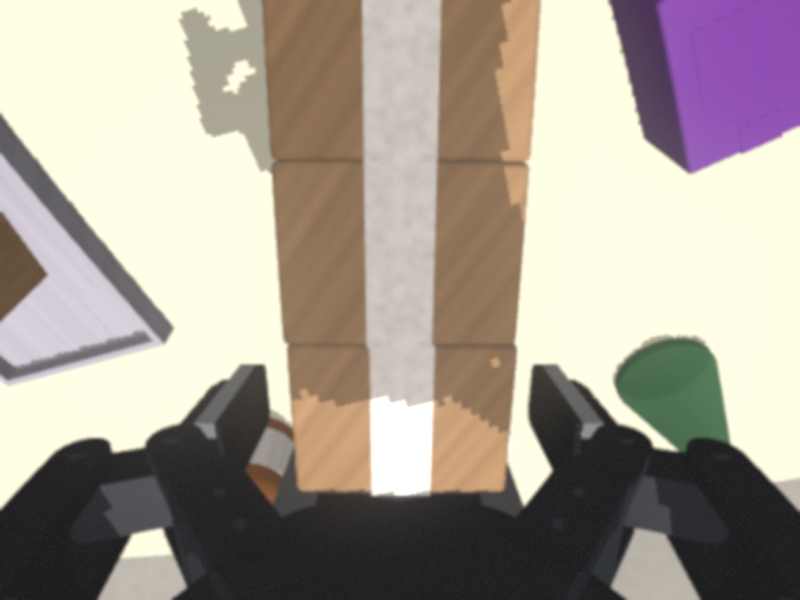

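>>> move_arm(claw=[1, 1, 1, 1, 1, 1, 1, 1], dp=[[0, 0, -0.05], [0, 0, -0.08], [0, 0, -0.1], [0, 0, -0.12], [0, 0, -0.12], [0, 0, -0.12], [0, 0, -0.12], [0, 0, -0.1]], turn=[[0, 0, 0], [0, 0, 0], [0, 0, 0], [0, 0, 0], [0, 0, 0], [0, 0, 0], [0, 0, 0], [0, 0, 0]])

```text
clock: 26.0
position: [0.5493, 0.003, 0.2594]
ee_rot: [0.774, 0.604, 0.117, 0.149]
ft_force: [1.3, 0.4, -0.1]
grip_width: 1.006
```

>>> move_arm(claw=[1, 1, 1, 1, 1, 1, 1], dp=[[0.1, 0, 0], [0.15, 0, 0], [0.15, 0, 0], [0.05, 0, 0], [0, 0, 0], [0, 0, 0], [0, 0, 0]], turn=[[0, 0, 0], [0, 0, 0], [0, 0, 0], [0, 0, 0], [0, 0, 0], [0, 0, 0], [0, 0, 0]])

```text
clock: 26.58
position: [0.5713, 0.0888, 0.2575]
ee_rot: [0.774, 0.604, 0.116, 0.149]
ft_force: [-0.4, -1.4, -0.4]
grip_width: 1.002
```

```bash
python3 - <<'E'
from h import *
o=st();print(o['position'],o['ft_force'],o['clock'])
im,_=cap('wrist','w14')
cv2.imwrite('pics/w14b.png',cv2.convertScaleAbs(cv2.resize(im[...,::-1],(800,600),interpolation=2),alpha=1.4))
im,_=cap('scene','s14')
cv2.imwrite('pics/s14b.png',cv2.convertScaleAbs(cv2.resize(im[120:330,140:360,::-1],(628,600),interpolation=2),alpha=1.4))
E
```

```text
[0.57131768 0.08880154 0.25751345] [-0.35012561 -1.38354356 -0.37310667] 26.5833
```

View pics/w14b.png

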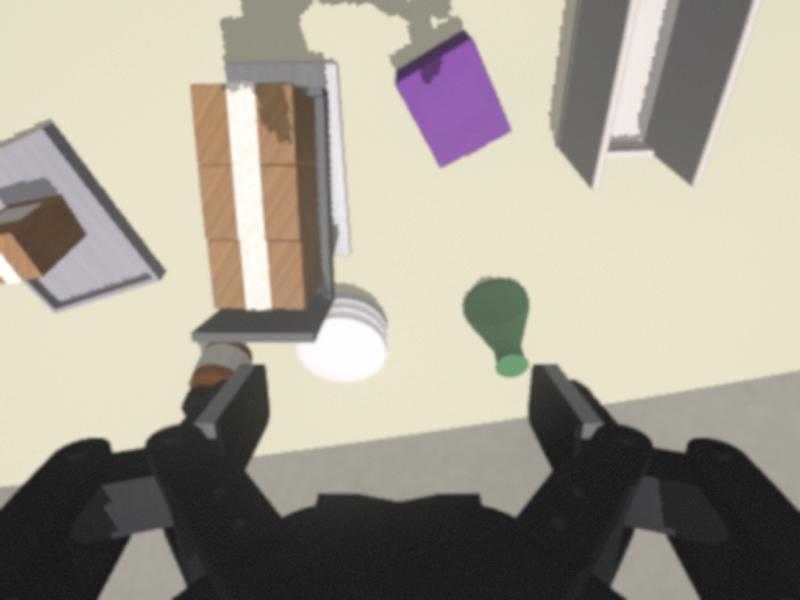

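View pics/s14b.png

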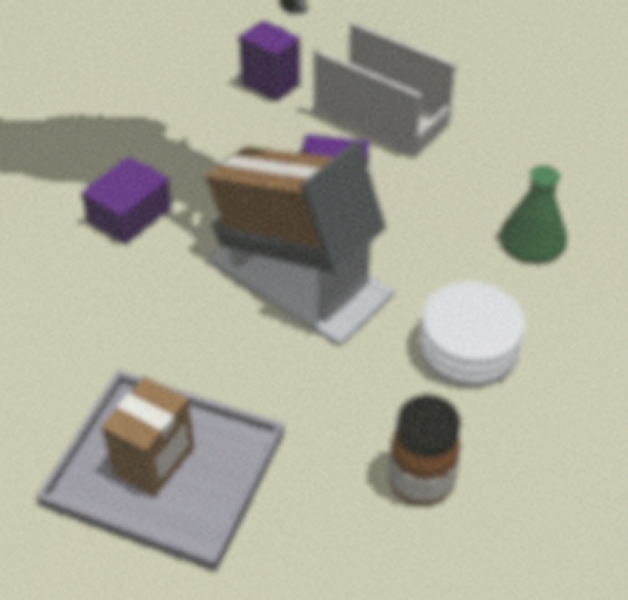

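```bash
python3 - <<'E'
from h import *
b=lambda u,v:((u+.5)*.64-.5,(v+.5)*.64-.5)
print(onbed([b(192,84),b(292,84),b(198,164),b(299,162),b(208,239),b(303,239),b(216,308),b(305,309)],.07,'w14').round(4))
from workcell import manip
print(manip.hand_in())
E
```

```text
[[ 0.0006 -0.0268  0.07  ]
 [ 0.0018  0.0294  0.07  ]
 [ 0.044  -0.028   0.07  ]
 [ 0.0436  0.031   0.07  ]
 [ 0.0877 -0.027   0.07  ]
 [ 0.0881  0.0307  0.07  ]
 [ 0.1315 -0.0271  0.07  ]
 [ 0.1322  0.0293  0.07  ]]
the job is handed in; nothing more can be done
None
```

I did the job in the order asked and handed it in after about 27 s of the 69 s allowed. The hand-in gives no verdict.

- **Oldest kit:** I lifted it from the low front end of the lane along the bed's z axis and stood it upright in the steel tray. The other two kits then slid down to the front stop.
- **New kit:** I took it out of the crate by its broad faces and set it upright on the free bench. I then re-gripped it by its 58 mm sides, lowered it into the back bay along the bed's z axis, and released it.

**Last checks:**
- The final wrist picture puts the tops of the three kits in the lane at bed x of about 1, 44, 88 and 132 mm. They should be 0, 44, 88 and 132 mm, so the kits are against one another, down to the front stop, and flat on the bed.
- The final scene picture shows the oldest kit upright in the tray. The glassware, dishes and purple look-alikes are where they were.
- The gripper is open and clear of everything, with only about 1 N of sensor noise.

No check failed. Some hand-picked corners gave heights up to 7 mm off, but their averages agreed with the stated sizes to within 1–2 mm.

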